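# Change the wound cartridges of the laboratory water filter

## Robot

A 7-joint arm with a two-finger parallel gripper is mounted at the origin on the work surface. World frame = base frame: x ahead of the robot, y to its left, z up, the work surface at z = 0. Lengths are in m, angles in rad, forces in N, time in s.
With the tool pointing down it reaches from about 0.425 to 0.975 m from the base axis. Payload 16.7 kg.
Tool frame: the origin (TCP) lies on the front face of the gripper's body, between the roots of the fingers; the fingertips stand 73 mm ahead of it and the grasp point (between the pads) lies 54 mm ahead of it; z points along the fingers, y is the direction in which the jaws open and shut (so a half turn about z gives the same grasp; the last joint's range is limited). The gripper opens to 85 mm and grips with 20 to 120 N. Pads are 22 mm wide; open, the fingers measure 114 mm over their backs; the gripper's body (76 mm by 85 mm) begins 54 mm behind the grasp point. The pads swing forward as they close: fully open they stand 13 mm farther back than shut.
Start: joints at [1.155, 0.426, 0.074, 1.606, -0.034, 1.111, -0.067], TCP at [0.178, -0.651, 0.304] pointing down, gripper open.
Joint ranges: [-2.85, 2.85], [-0.5, 2.14], [-1.23, 1.37], [0.21, 2.46], [-1.02, 4.16], [0.16, 2.05], [-2.73, 2.73]. Speed limits (rad/s): [1.89, 1.89, 2.39, 2.39, 3.01, 3.01, 3.01].

## Interface

Orientations are given as a unit quaternion [x, y, z, w].
In Python, from bench import monitor, imaging, order, nets gives the robot as it stands.
- The arm moves only by the tool drive_tool, never from a script. Its argument "series" is a list of rows, each an object of numbers: "grip": the opening, from 0 (shut) to 1 (fully open); "tx", "ty", "tz": the shift along the tool's x, y, z as a fraction of full scale; "rx", "ry", "rz": the turn, a rotation vector about the tool's x, y, z as a fraction of full scale. A call has 1 to 10 rows; each row is the pose to reach, as a shift and turn from the pose commanded when the call began, along the tool's axes at that moment; what a row does not reach only later rows make up. Full scale, the value 1, is 120 mm for a shift and 45 degrees for a turn. A row lasts 1/10 s, in which the tool goes at most 50 mm and 8.59 degrees, less where a joint would pass 70% of its speed; a pose out of reach is approached as far as the arm can. A call with a number of a shift or a turn outside -1 to 1 is refused whole. A call with a gripper value outside its range is refused whole. The fingers move at their own pace and stop on an object; "squeeze" is the grip in N (left out, the last holds). Time passes only in rows, so rows that repeat a pose let the fingers close. It gives the time, the measured TCP pose, the force and the opening at its end, in the units of the state.
- monitor.sense(): the state, without advancing time (a new reading comes with each control period).
- imaging.get_image(name): name is "side" or "top" or "wrist"; returns a dict with "pixels" (400x640x3 uint8, red, green, blue), "z_map" (400x640 float32, m along the optical axis (not along the pixel's ray), 0 where there is no reading), "fx", "fy", "cx", "cy" (pixels), "position" and "rotation" of the camera in the world; the wrist camera has in their place "mount" (4x4, takes a point from camera to tool coordinates, whose origin is the TCP and whose axes are the flange's). Camera axes: x right, y down, z forward; pixel columns grow to the right and rows downward; lengths in m; the calibration is good to about 2 mm. A picture is of the moment at which its call begins: read the wrist's pose just before it.
- order.finish_job(): hands the job in, once; it reports no verdict.
Trained networks look in the newest picture that a camera, given by its name, has taken for a name from the list of things; names that differ only in an ending like _2 or _b are one class to them, and where a whole thing is asked for, a point or a joint stands for the part that bears it (a point fixed in the world has none). Each returns a list of dicts, best first, with "conf" (0 to 1); they miss things now and then, are a little off and sometimes report something else, mostly with a low value. They report only what shows in the picture. A call takes as long as a camera call.
- nets.boxes_of(label, camera): "point" ([x, y, z] in m, in world coordinates, good to about 4 mm: the middle of the surface that is visible of it).
- nets.cut_out(label, camera): "pixels" (400x640 bool, what is visible of it).
- nets.landmark_of(label, camera): "point" ([x, y, z] in m, in world coordinates, good to about 4 mm: a listed point, or the origin of a listed thing).
The state is a dict: "time": time; "q": joint angles; "dq": joint speeds; "tau": joint torques, N m; "tool_pos": TCP position; "ee_rot": TCP orientation; "wrist_force": force on the tool from outside, world axes, zero at the start; "moment": the same for the moment, N m; "finger_gap": finger opening in m.
Only numpy, scipy, OpenCV 4.12 (cv2) and the standard library are available. Lean on these libraries where they do the work, as an engineer would, in place of code of your own. Each camera call takes 0.05 s, during which the arm holds its last target.

## Task

Change the cartridges of the opened water filter beside the microtome bench's basin: first lift every spent wound cartridge off its standpipe and stand it upright in the steel drip tray, then slide a new cartridge from the carton down each of the three standpipes until it sits on its seat. Push a white hold-down sleeve, flange down, over the end of each standpipe until its flange rests on the cartridge, and leave the other things on the bench as they are.

Things in the scene. Friction and masses are not known exactly. Their poses are not given: they have to be found in the camera images.
- housing: opened filter housing, fixed: round steel base plate 230 mm across, 22 mm thick, studs to 40 mm above the bench round its rim. On it three round grey seats, 68 mm across, tops 30 mm above the bench; from each rises a steel standpipe 22 mm across, its last 10 mm tapering to 12 mm. Standpipes 62 mm from the plate centre, 107 mm apart. Origin: centre of the underside, z up
- tray: stainless drip tray for spent cartridges, fixed, empty at the start: open top, outside 300 (its x) x 130 (its y) x 50 mm high, walls and floor 4 mm, a small loop handle at each end. Origin: centre of its underside. It may stand at the robot's left or right
- carton: low open cardboard carton, fixed, outside 300 (its x) x 130 (its y) x 50 mm high, walls and floor 4 mm, flared flaps along its long sides; the three new cartridges stand in it. Origin: centre of its underside. It stands at the other hand from the tray
- post1 (a point): centre of the tip of standpipe 1, 182 mm above the bench and 152 mm above its seat; moves with the housing
- post2 (a point): centre of the tip of standpipe 2, 182 mm above the bench and 152 mm above its seat; moves with the housing
- post3 (a point): centre of the tip of standpipe 3, 182 mm above the bench and 152 mm above its seat; moves with the housing
- spent1: spent string-wound filter cartridge (may be absent: one to three are there), wet and a little yellowed: tube 124 mm tall, 63 mm outside, 28 mm bore, 0.2 to 0.4 kg. At the start it sits on a seat round a standpipe, whose tip stands 28 mm above its top. Origin: centre of its lower end, z along its axis
- spent2: spent string-wound filter cartridge (may be absent: one to three are there), wet and a little yellowed: tube 124 mm tall, 63 mm outside, 28 mm bore, 0.2 to 0.4 kg. At the start it sits on a seat round a standpipe, whose tip stands 28 mm above its top. Origin: centre of its lower end, z along its axis
- spent3: spent string-wound filter cartridge (may be absent: one to three are there), wet and a little yellowed: tube 124 mm tall, 63 mm outside, 28 mm bore, 0.2 to 0.4 kg. At the start it sits on a seat round a standpipe, whose tip stands 28 mm above its top. Origin: centre of its lower end, z along its axis
- spent1_mid (a point): middle of spent cartridge 1, 62 mm above its lower end, on its axis
- spent2_mid (a point): middle of spent cartridge 2, 62 mm above its lower end, on its axis
- spent3_mid (a point): middle of spent cartridge 3, 62 mm above its lower end, on its axis
- new1: new string-wound filter cartridge: tube 124 mm tall, 63 mm outside diameter, 28 mm bore through it, about 0.18 kg, off-white, standing on end in the carton, about 92 mm from its neighbour. Origin: centre of its lower end, z up along its axis
- new2: new string-wound filter cartridge: tube 124 mm tall, 63 mm outside diameter, 28 mm bore through it, about 0.18 kg, off-white, standing on end in the carton, about 92 mm from its neighbour. Origin: centre of its lower end, z up along its axis
- new3: new string-wound filter cartridge: tube 124 mm tall, 63 mm outside diameter, 28 mm bore through it, about 0.18 kg, off-white, standing on end in the carton, about 92 mm from its neighbour. Origin: centre of its lower end, z up along its axis
- sleeve1: hold-down sleeve, white plastic, 70 mm tall, 90 g: a flange 60 mm across, 10 mm thick, at the bottom, a ribbed body 42 mm across above, a 25 mm bore right through; stands flange down on the bench near the housing. Fitted, its flange rests on the cartridge, 154 mm above the bench. Origin: centre of the flange's underside, z up along the axis
- sleeve2: hold-down sleeve, white plastic, 70 mm tall, 90 g: a flange 60 mm across, 10 mm thick, at the bottom, a ribbed body 42 mm across above, a 25 mm bore right through; stands flange down on the bench near the housing. Fitted, its flange rests on the cartridge, 154 mm above the bench. Origin: centre of the flange's underside, z up along the axis
- sleeve3: hold-down sleeve, white plastic, 70 mm tall, 90 g: a flange 60 mm across, 10 mm thick, at the bottom, a ribbed body 42 mm across above, a 25 mm bore right through; stands flange down on the bench near the housing. Fitted, its flange rests on the cartridge, 154 mm above the bench. Origin: centre of the flange's underside, z up along the axis
- jar: white jar of seal grease, 64 mm across, 70 mm tall, a bystander; origin under its centre
- washbottle: white wash bottle with a red spout, 68 mm across, about 185 mm tall, a bystander; origin under its centre
- spanner: steel spanner, 190 mm long along its x, lying on the bench, a bystander; origin near its middle
- probe: thin steel dissecting probe, 165 mm long along its x, lying on the bench, a bystander; origin near its middle

How it is judged:
On the way, in this order (a step that is already met when the one before it is completed fails the run):
1. every spent cartridge stands in the drip tray (x of spent1_mid in the frame of tray between -0.15 and 0.15 m and y of spent1_mid in the frame of tray between -0.065 and 0.065 m and z of each of spent1_mid, spent2_mid, spent3_mid in the frame of tray below 0.075 m and angle between each of spent1, spent2, spent3's own z axis and vertical below 0.2 rad and linear speed of each of spent1, spent2, spent3 below 0.03 m/s and x of spent2_mid in the frame of tray between -0.15 and 0.15 m and y of spent2_mid in the frame of tray between -0.065 and 0.065 m and x of spent3_mid in the frame of tray between -0.15 and 0.15 m and y of spent3_mid in the frame of tray between -0.065 and 0.065 m), for 0.2 s.
2. a new cartridge sits on each of the three seats (((horizontal distance between new1 and post1 below 0.006 m and z of new1 in the frame of housing between 0.026 and 0.034 m and angle between new1's own z axis and vertical below 0.08 rad) or (horizontal distance between new2 and post1 below 0.006 m and z of new2 in the frame of housing between 0.026 and 0.034 m and angle between new2's own z axis and vertical below 0.08 rad) or (horizontal distance between new3 and post1 below 0.006 m and z of new3 in the frame of housing between 0.026 and 0.034 m and angle between new3's own z axis and vertical below 0.08 rad)) and ((horizontal distance between new1 and post2 below 0.006 m and z of new1 in the frame of housing between 0.026 and 0.034 m and angle between new1's own z axis and vertical below 0.08 rad) or (horizontal distance between new2 and post2 below 0.006 m and z of new2 in the frame of housing between 0.026 and 0.034 m and angle between new2's own z axis and vertical below 0.08 rad) or (horizontal distance between new3 and post2 below 0.006 m and z of new3 in the frame of housing between 0.026 and 0.034 m and angle between new3's own z axis and vertical below 0.08 rad)) and ((horizontal distance between new1 and post3 below 0.006 m and z of new1 in the frame of housing between 0.026 and 0.034 m and angle between new1's own z axis and vertical below 0.08 rad) or (horizontal distance between new2 and post3 below 0.006 m and z of new2 in the frame of housing between 0.026 and 0.034 m and angle between new2's own z axis and vertical below 0.08 rad) or (horizontal distance between new3 and post3 below 0.006 m and z of new3 in the frame of housing between 0.026 and 0.034 m and angle between new3's own z axis and vertical below 0.08 rad))), for 0.2 s.
At the end, for the whole second after the job is handed in: Every spent cartridge stands upright (within 0.2 rad) inside the drip tray; on each standpipe a new cartridge is down on its seat (within 4 mm of height, 6 mm of centre) and a hold-down sleeve sits flange down on it (within 4 mm of height, 4 mm of centre), all upright within 0.08 rad and at rest (all of step 1 and all of step 2 and ((horizontal distance between sleeve1 and post1 below 0.004 m and z of sleeve1 in the frame of housing between 0.15 and 0.158 m and angle between sleeve1's own z axis and vertical below 0.08 rad) or (horizontal distance between sleeve2 and post1 below 0.004 m and z of sleeve2 in the frame of housing between 0.15 and 0.158 m and angle between sleeve2's own z axis and vertical below 0.08 rad) or (horizontal distance between sleeve3 and post1 below 0.004 m and z of sleeve3 in the frame of housing between 0.15 and 0.158 m and angle between sleeve3's own z axis and vertical below 0.08 rad)) and ((horizontal distance between sleeve1 and post2 below 0.004 m and z of sleeve1 in the frame of housing between 0.15 and 0.158 m and angle between sleeve1's own z axis and vertical below 0.08 rad) or (horizontal distance between sleeve2 and post2 below 0.004 m and z of sleeve2 in the frame of housing between 0.15 and 0.158 m and angle between sleeve2's own z axis and vertical below 0.08 rad) or (horizontal distance between sleeve3 and post2 below 0.004 m and z of sleeve3 in the frame of housing between 0.15 and 0.158 m and angle between sleeve3's own z axis and vertical below 0.08 rad)) and ((horizontal distance between sleeve1 and post3 below 0.004 m and z of sleeve1 in the frame of housing between 0.15 and 0.158 m and angle between sleeve1's own z axis and vertical below 0.08 rad) or (horizontal distance between sleeve2 and post3 below 0.004 m and z of sleeve2 in the frame of housing between 0.15 and 0.158 m and angle between sleeve2's own z axis and vertical below 0.08 rad) or (horizontal distance between sleeve3 and post3 below 0.004 m and z of sleeve3 in the frame of housing between 0.15 and 0.158 m and angle between sleeve3's own z axis and vertical below 0.08 rad)) and linear speed of each of new1, new2, new3, sleeve1, sleeve2, sleeve3 below 0.02 m/s); the robot touches nothing.
It fails at once if a bystander (jar, wash bottle, spanner or probe) is pushed more than 30 mm from its place (distance of any of jar, washbottle, spanner, probe from where it was at the start of the episode above 0.03 m).
It fails at once if the jar or the wash bottle is tipped over (angle between any of jar, washbottle's own z axis and vertical above 0.5 rad).
Of spent1, spent2, spent3 only 1 to 3 are there at a start; the rules pass over those that are not, and their reading is None.
At some moment in a run one of sleeve1, sleeve2, sleeve3 may be knocked a few centimetres aside while the robot is not near it.
It also fails if it takes over 210 s, if anything falls off the work surface, if the arm or the gripper's body presses on something with over 40 N, if the wrist force passes 120 N, or if a joint passes its speed limit or range.

## Working session

There is one attempt and no reset: what is moved stays moved. The work goes in short steps, Python scripts to look and compute and a tool call to move; the robot and the scene stay as the last step left them, time stands still between calls to the robot, and variables do not carry over. Pictures are saved under pics/ and viewed, and the job is handed in when it is done.

Besides the shell and the picture viewer there is one more tool, called after ">>>" as name([rows], argument=value, ...), one row to a line, values as JSON. drive_tool: Moves the arm, as the interface text tells. Shift numbers are shares of 120 mm and turn numbers shares of 45 degrees, none past 1 either way. Its arguments: {"type":"object","properties":{"series":{"type":"array"},"squeeze":{"type":"number"}},"required":["series"]}

```bash
ls; mkdir -p pics
python3 - <<'E'
from bench import monitor, imaging, order, nets
import cv2
s=monitor.sense(); print({k:s[k] for k in('time','tool_pos','ee_rot','finger_gap','q')})
for n in('side','top','wrist'):
    im=imaging.get_image(n); cv2.imwrite(f'pics/{n}0.png',im['pixels'][:,:,::-1]); print(n,im['fx'],im['cx'],im['cy'],im.get('position'),im.get('rotation'),im.get('mount'))
    if n=='wrist': continue
    for l in ['housing','tray','carton','post1','spent1','new1','sleeve1','jar','washbottle','spanner','probe']:
        print(l,[(r['conf'],[round(float(v),3) for v in r['point']]) for r in nets.landmark_of(l,n)][:7])
E
```

```text
pics
{'time': 0.0, 'tool_pos': array([ 0.17786617, -0.65081565,  0.30320797]), 'ee_rot': array([ 9.91114760e-01,  1.33007939e-01, -1.37798825e-04, -6.34201261e-04]), 'finger_gap': 0.08568490147671015, 'q': array([ 1.1544805 ,  0.42673511,  0.07384666,  1.60660786, -0.03408883,
        1.11080687, -0.06708636])}
side 395.89691435425044 320.2660090512714 203.65894188470304 [0.24466642 0.88930843 0.6730125 ] [-0.14132703  0.85363907 -0.49425144  0.0839197 ] None
housing [(0.92, [0.61, 0.023, -0.001])]
tray [(0.97, [0.469, -0.305, 0.001])]
carton [(0.98, [0.488, 0.319, 0.0]), (0.33, [0.47, -0.304, 0.003])]
post1 [(0.95, [0.592, 0.083, 0.182]), (0.83, [0.674, 0.013, 0.185])]
spent1 [(0.93, [0.671, 0.013, 0.029]), (0.81, [0.568, -0.025, 0.028]), (0.52, [0.573, -0.023, 0.183]), (0.5, [0.671, 0.009, 0.093])]
new1 [(0.86, [0.485, 0.317, 0.007]), (0.75, [0.587, 0.33, 0.005]), (0.61, [0.399, 0.31, 0.003])]
sleeve1 [(0.91, [0.427, -0.101, -0.001]), (0.67, [0.441, 0.118, -0.003]), (0.65, [0.436, -0.016, 0.0])]
jar [(0.63, [0.746, 0.191, 0.0]), (0.5, [0.594, 0.085, 0.18]), (0.23, [0.403, 0.312, 0.
[... 995 characters left out ...]
.106, 0.001]), (0.17, [0.566, -0.02, 0.092]), (0.17, [0.677, 0.013, 0.096])]
jar [(0.74, [0.746, 0.194, -0.004]), (0.61, [0.583, 0.328, 0.009])]
washbottle [(0.62, [0.751, -0.175, 0.002]), (0.34, [0.61, 0.024, -0.001]), (0.24, [0.674, 0.015, 0.029])]
spanner [(0.64, [0.721, -0.355, 0.0])]
probe [(0.59, [0.727, 0.334, -0.003]), (0.28, [0.427, -0.108, 0.001])]
wrist 322.55449726310377 317.9989726534569 204.5206294463326 None None [[-2.78406705e-04 -9.44715613e-01 -3.27890733e-01  8.41792501e-02]
 [ 9.99999134e-01  1.58784592e-04 -1.30657169e-03 -5.38477876e-04]
 [ 1.28640267e-03 -3.27890812e-01  9.44714751e-01 -6.97081397e-02]
 [ 0.00000000e+00  0.00000000e+00  0.00000000e+00  1.00000000e+00]]
```

View pics/side0.png

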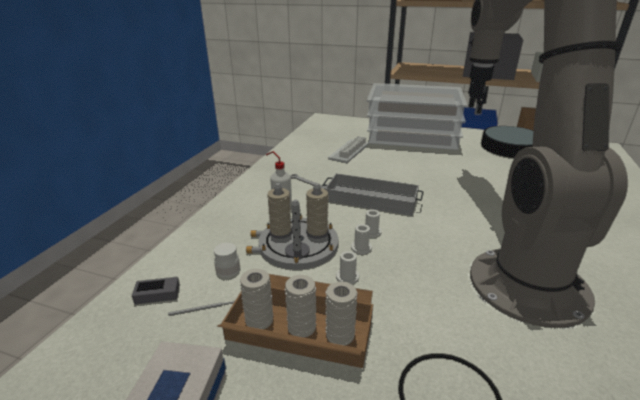

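View pics/top0.png

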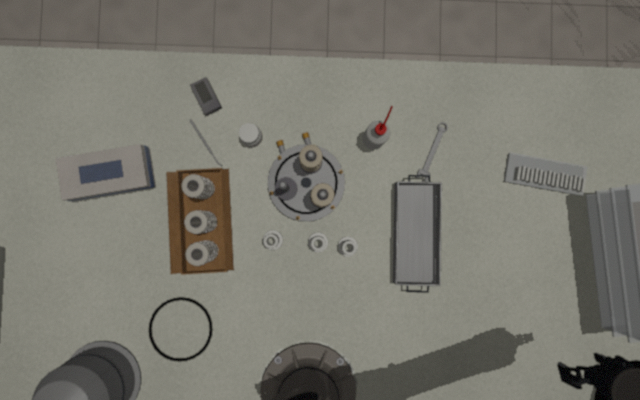

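```bash
cat > h.py <<'E'
from bench import monitor, imaging, order, nets
import numpy as np, cv2
from scipy.spatial.transform import Rotation as R
np.set_printoptions(precision=4,suppress=True)
def st():
    s=monitor.sense(); return s,np.array(s['tool_pos']),R.from_quat(s['ee_rot'])
def plan(x,y,z,th=0):
    s,p,r=st(); t=np.radians(th)
    T=np.array([[np.cos(t),np.sin(t),0],[np.sin(t),-np.cos(t),0],[0,0,-1]]).T
    T=np.column_stack([[np.cos(t),np.sin(t),0],[np.sin(t),-np.cos(t),0],[0,0,-1]])
    d=r.inv().apply(np.array([x,y,z])-p)/.12
    rv=(r.inv()*R.from_matrix(T)).as_rotvec()/np.radians(45)
    print('t',s['time'],'pos',p,'th',np.degrees(np.arctan2(*r.as_matrix()[1::-1,0])),'d',d,'r',rv,'F',np.array(s['wrist_force']),'gap',s['finger_gap'])
def cloud(n,save=None):
    s,p,r=st(); im=imaging.get_image(n); Z=im['z_map']
    v,u=np.mgrid[0:400,0:640]; P=np.stack([(u-im['cx'])/im['fx']*Z,(v-im['cy'])/im['fy']*Z,Z],-1)
    if n=='wrist':
        M=np.array(im['mount']); P=P@M[:3,:3].T+M[:3,3]; P=r.apply(P.reshape(-1,3)).reshape(P.shape)+p
    else:
        P=R.from_quat(im['rotation']).apply(P.reshape(-1,3)).reshape(P.shape)+im['position']
    P[Z<=0]=np.nan
    if save: cv2.imwrite('pics/'+save+'.png',im['pixels'][:,:,::-1])
    return P,im
def circ(pts):
    # robust circle fit in xy
    from scipy.optimize import least_squares
    c=pts.mean(0)
    f=lambda a: np.hypot(pts[:,0]-a[0],pts[:,1]-a[1])-a[2]
    return least_squares(f,[c[0],c[1],.03],loss='soft_l1',f_scale=.001).x
E
python3 - <<'E'
from h import *
for n in('top','side'):
    P,im=cloud(n)
    for nm,c,zr,rad in [('c1',(.670,.013),(.145,.16),.042),('c2',(.571,-.023),(.145,.16),.042),('p1',(.67,.013),(.165,.19),.02),('p2',(.571,-.023),(.165,.19),.02),('p3',(.593,.085),(.165,.19),.02),
      ('s1',(.428,-.104),(.055,.08),.035),('s2',(.436,-.016),(.055,.08),.035),('s3',(.437,.119),(.055,.08),.035),
      ('n1',(.399,.311),(.115,.14),.045),('n2',(.486,.316),(.115,.14),.045),('n3',(.583,.33),(.115,.14),.045)]:
        m=(np.hypot(P[...,0]-c[0],P[...,1]-c[1])<rad)&(P[...,2]>zr[0])&(P[...,2]<zr[1])
        q=P[m]; 
        if len(q)>3: print(n,nm,len(q),q.mean(0),'mid',(q.min(0)+q.max(0))/2,np.ptp(q,0))
E
```

```text
top c1 340 [0.6706 0.0119 0.1525] mid [0.6715 0.0122 0.1518] [0.0594 0.0563 0.0131]
top c2 336 [ 0.5693 -0.0227  0.1526] mid [ 0.5699 -0.0227  0.1519] [0.0617 0.0613 0.0137]
top p1 53 [0.6697 0.0118 0.177 ] mid [0.6701 0.0121 0.1755] [0.0186 0.0185 0.0177]
top p2 54 [ 0.5687 -0.0222  0.1769] mid [ 0.5686 -0.022   0.1763] [0.0186 0.0184 0.0186]
top p3 54 [0.5901 0.0821 0.1768] mid [0.5905 0.0825 0.1767] [0.0209 0.0183 0.0184]
top s1 117 [ 0.4249 -0.1043  0.0677] mid [ 0.4245 -0.1043  0.0649] [0.0397 0.04   0.0181]
top s2 110 [ 0.4348 -0.016   0.068 ] mid [ 0.4346 -0.0157  0.0669] [0.0422 0.0397 0.0144]
top s3 121 [0.4381 0.1176 0.0671] mid [0.4381 0.1179 0.0641] [0.0396 0.0402 0.0182]
top n1 361 [0.4016 0.3075 0.126 ] mid [0.4014 0.3087 0.1249] [0.0593 0.0607 0.0194]
top n2 362 [0.487  0.314  0.1261] mid [0.4871 0.3143 0.1248] [0.06   0.061  0.0185]
top n3 358 [0.5842 0.3254 0.1258] mid [0.5841 0.3268 0.1237] [0.06   0.0605 0.0171]
side c1 206 [0.6662 0.0211 0.153 ] mid [0.6707 0.0142 0.152 ] [0.0603 0.0626 0.0137]
side c2 202 [ 0.5652 -0.0126  0.153 ] mid [ 0.5678 -0.0235  0.1524] [0.0596 0.0639 0.0146]
side p1 53 [0.6689 0.0166 0.175 ] mid [0.6714 0.0156 0.1748] [0.022  0.0177 0.0184]
side p2 51 [ 0.5675 -0.0175  0.175 ] mid [ 0.5693 -0.0191  0.1748] [0.0211 0.0141 0.0196]
side p3 63 [0.588  0.0874 0.1744] mid [0.5898 0.0874 0.1742] [0.0217 0.0181 0.018 ]
side s1 136 [ 0.4235 -0.1002  0.0653] mid [ 0.4231 -0.1049  0.0643] [0.0393 0.0473 0.0179]
side s2 158 [ 0.4337 -0.0117  0.0655] mid [ 0.4341 -0.0138  0.064 ] [0.0408 0.043  0.0177]
side s3 197 [0.4369 0.1221 0.0656] mid [0.4375 0.1202 0.0641] [0.042  0.0412 0.018 ]
side n1 601 [0.3998 0.3143 0.1257] mid [0.4006 0.3103 0.1233] [0.0625 0.0624 0.0161]
side n2 563 [0.4852 0.3206 0.1257] mid [0.4862 0.3165 0.123 ] [0.061  0.0614 0.0161]
side n3 537 [0.5823 0.332  0.1258] mid [0.5851 0.3283 0.1231] [0.0628 0.0624 0.0159]
```

>>> drive_tool([
  {"tx": 1, "ty": -0.78, "tz": -0.5, "rz": 0.34, "grip": 1},
  {"tx": 1, "ty": -0.78, "tz": -0.5, "rz": 0.34},
  {"tx": 1, "ty": -0.78, "tz": -0.5, "rz": 0.34},
  {"tx": 1, "ty": -0.78, "tz": -0.5, "rz": 0.34},
], squeeze=50)

```text
invalid input
```

>>> drive_tool([
  {"grip": 1.0, "tx": 1.0, "ty": -0.78, "tz": -0.5, "rx": 0.0, "ry": 0.0, "rz": 0.34},
  {"grip": 1.0, "tx": 1.0, "ty": -0.78, "tz": -0.5, "rx": 0.0, "ry": 0.0, "rz": 0.34},
  {"grip": 1.0, "tx": 1.0, "ty": -0.78, "tz": -0.5, "rx": 0.0, "ry": 0.0, "rz": 0.34},
  {"grip": 1.0, "tx": 1.0, "ty": -0.78, "tz": -0.5, "rx": 0.0, "ry": 0.0, "rz": 0.34},
], squeeze=50)

```text
time: 1.75
tool_pos: [0.2729, -0.5259, 0.3662]
ee_rot: [1.0, 0.002, 0.001, 0.001]
wrist_force: [-0.1, 0.3, -0.1]
finger_gap: 0.085
```

>>> drive_tool([
  {"grip": 1, "tx": 0.83, "ty": -1, "tz": 0, "rx": 0, "ry": 0, "rz": 0},
  {"grip": 1, "tx": 0.83, "ty": -1, "tz": 0, "rx": 0, "ry": 0, "rz": 0},
  {"grip": 1, "tx": 0.83, "ty": -1, "tz": 0, "rx": 0, "ry": 0, "rz": 0},
  {"grip": 1, "tx": 0.83, "ty": -1, "tz": 0, "rx": 0, "ry": 0, "rz": 0},
])

```text
time: 2.15
tool_pos: [0.3726, -0.4045, 0.3641]
ee_rot: [1.0, 0.003, 0.001, -0.001]
wrist_force: [0.6, -0.8, -0.3]
finger_gap: 0.0855
```

>>> drive_tool([
  {"grip": 1, "tx": 0.83, "ty": -1, "tz": 0, "rx": 0, "ry": 0, "rz": 0},
  {"grip": 1, "tx": 0.83, "ty": -1, "tz": 0, "rx": 0, "ry": 0, "rz": 0},
  {"grip": 1, "tx": 0.83, "ty": -1, "tz": 0, "rx": 0, "ry": 0, "rz": 0},
  {"grip": 1, "tx": 0.83, "ty": -1, "tz": 0, "rx": 0, "ry": 0, "rz": 0},
])

```text
time: 2.55
tool_pos: [0.4719, -0.2841, 0.364]
ee_rot: [1.0, 0.004, 0.001, -0.001]
wrist_force: [-0.5, -1.0, 0.4]
finger_gap: 0.0852
```

>>> drive_tool([
  {"grip": 1, "tx": 0.83, "ty": -1, "tz": 0, "rx": 0, "ry": 0, "rz": 0},
  {"grip": 1, "tx": 0.83, "ty": -1, "tz": 0, "rx": 0, "ry": 0, "rz": 0},
  {"grip": 1, "tx": 0.83, "ty": -1, "tz": 0, "rx": 0, "ry": 0, "rz": 0},
  {"grip": 1, "tx": 0.83, "ty": -1, "tz": 0, "rx": 0, "ry": 0, "rz": 0},
])

```text
time: 2.95
tool_pos: [0.571, -0.1636, 0.3637]
ee_rot: [1.0, 0.003, 0.0, -0.001]
wrist_force: [0.1, -0.1, -0.4]
finger_gap: 0.0854
```

>>> drive_tool([
  {"grip": 1, "tx": 0.83, "ty": -1, "tz": 0, "rx": 0, "ry": 0, "rz": 0},
  {"grip": 1, "tx": 0.83, "ty": -1, "tz": 0, "rx": 0, "ry": 0, "rz": 0},
  {"grip": 1, "tx": 0.83, "ty": -1, "tz": 0, "rx": 0, "ry": 0, "rz": 0},
  {"grip": 1, "tx": 0.83, "ty": -1, "tz": 0, "rx": 0, "ry": 0, "rz": 0},
])

```text
time: 3.35
tool_pos: [0.6699, -0.0432, 0.3631]
ee_rot: [1.0, 0.003, -0.0, -0.002]
wrist_force: [-0.6, 0.4, -0.2]
finger_gap: 0.0854
```

>>> drive_tool([
  {"grip": 1, "tx": 0, "ty": -0.47, "tz": 0, "rx": 0, "ry": 0, "rz": 0},
  {"grip": 1, "tx": 0, "ty": -0.47, "tz": 0, "rx": 0, "ry": 0, "rz": 0},
  {"grip": 1, "tx": 0, "ty": -0.47, "tz": 0, "rx": 0, "ry": 0, "rz": 0},
])

```text
time: 3.65
tool_pos: [0.6676, 0.0089, 0.3637]
ee_rot: [1.0, 0.001, -0.0, -0.0]
wrist_force: [-0.7, -0.6, 0.3]
finger_gap: 0.0856
```

Run:
```python
from h import *
plan(.67,.013,.19)
P,im=cloud('wrist','w1')
for nm,c,zr,rad in [('c1',(.670,.013),(.145,.16),.042),('c2',(.571,-.023),(.145,.16),.042),('p1',(.67,.013),(.165,.19),.02),('p2',(.571,-.023),(.165,.19),.02),('p3',(.593,.085),(.165,.19),.02)]:
        m=(np.hypot(P[...,0]-c[0],P[...,1]-c[1])<rad)&(P[...,2]>zr[0])&(P[...,2]<zr[1])
        q=P[m]; 
        if len(q)>3: print(nm,len(q),q.mean(0),'mid',(q.min(0)+q.max(0))/2,np.ptp(q,0))
```

```text
t 3.65 pos [0.6676 0.0089 0.3637] th 0.1645620841659263 d [ 0.021  -0.0335  1.4477] r [-0.0008  0.0004  0.0037] F [-0.6559 -0.6294  0.2944] gap 0.08555515275386763
c1 2832 [0.6743 0.0129 0.1534] mid [0.6712 0.0129 0.1523] [0.0624 0.0591 0.0146]
c2 2125 [ 0.5759 -0.0205  0.1531] mid [ 0.571  -0.0211  0.1525] [0.0612 0.0612 0.0149]
p1 524 [0.674  0.0129 0.1772] mid [0.6719 0.0132 0.1744] [0.0204 0.0207 0.0182]
p2 449 [ 0.5741 -0.0206  0.176 ] mid [ 0.5724 -0.0212  0.174 ] [0.0171 0.0211 0.018 ]
p3 468 [0.5949 0.0821 0.1763] mid [0.5924 0.0837 0.1741] [0.0191 0.0211 0.0181]
```

View pics/w1.png

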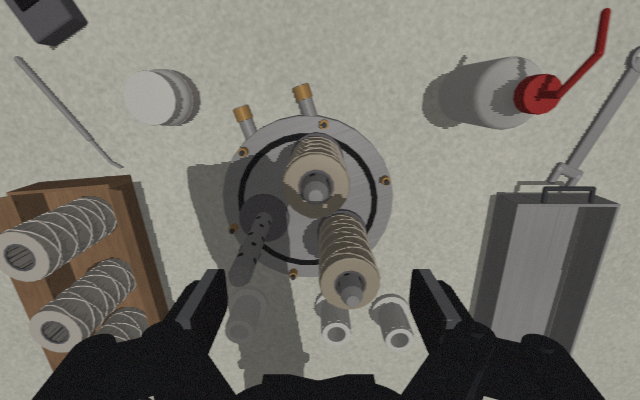

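>>> drive_tool([
  {"grip": 1, "tx": 0.02, "ty": -0.02, "tz": 1, "rx": 0, "ry": 0, "rz": 0},
  {"grip": 1, "tx": 0.02, "ty": -0.02, "tz": 1, "rx": 0, "ry": 0, "rz": 0},
  {"grip": 1, "tx": 0.02, "ty": -0.02, "tz": 1, "rx": 0, "ry": 0, "rz": 0},
  {"grip": 1, "tx": 0.02, "ty": -0.02, "tz": 1, "rx": 0, "ry": 0, "rz": 0},
  {"grip": 1, "tx": 0.02, "ty": -0.02, "tz": 1, "rx": 0, "ry": 0, "rz": 0},
])

```text
time: 4.2
tool_pos: [0.6704, 0.0081, 0.2448]
ee_rot: [1.0, -0.001, 0.0, 0.0]
wrist_force: [-0.0, -0.6, 1.1]
finger_gap: 0.0855
```

```bash
python3 -c "
from h import *
plan(.671,.013,.19)"
```

```text
t 4.2 pos [0.6704 0.0081 0.2448] th -0.10644441140789347 d [ 0.0044 -0.0412  0.4569] r [ 0.0004 -0.0008 -0.0024] F [-0.0491 -0.5843  1.0957] gap 0.08553562378373442
```

>>> drive_tool([
  {"grip": 1, "tx": 0, "ty": -0.04, "tz": 0.45, "rx": 0, "ry": 0, "rz": 0},
  {"grip": 1, "tx": 0, "ty": -0.04, "tz": 0.45, "rx": 0, "ry": 0, "rz": 0},
  {"grip": 1, "tx": 0, "ty": -0.04, "tz": 0.45, "rx": 0, "ry": 0, "rz": 0},
  {"grip": 0, "tx": 0, "ty": -0.04, "tz": 0.45, "rx": 0, "ry": 0, "rz": 0},
  {"grip": 0, "tx": 0, "ty": -0.04, "tz": 0.45, "rx": 0, "ry": 0, "rz": 0},
  {"grip": 0, "tx": 0, "ty": -0.04, "tz": 0.45, "rx": 0, "ry": 0, "rz": 0},
  {"grip": 0, "tx": 0, "ty": -0.04, "tz": 0.45, "rx": 0, "ry": 0, "rz": 0},
  {"grip": 0, "tx": 0, "ty": -0.04, "tz": 0.45, "rx": 0, "ry": 0, "rz": 0},
])

```text
time: 5.0
tool_pos: [0.6712, 0.0139, 0.1928]
ee_rot: [1.0, -0.0, 0.002, 0.0]
wrist_force: [-1.6, -1.0, 10.3]
finger_gap: 0.06
```

```bash
python3 -c "
from h import *
plan(.671,.013,.37)"
```

```text
t 5.0 pos [0.6712 0.0139 0.1928] th -0.04921284468643734 d [ 0.0041  0.0081 -1.477 ] r [ 0.0002 -0.0048 -0.0011] F [-1.5758 -0.9891 10.3037] gap 0.059950458350901424
```

>>> drive_tool([
  {"grip": 0, "tx": 0, "ty": 0, "tz": -0.3, "rx": 0, "ry": 0, "rz": 0},
  {"grip": 0, "tx": 0, "ty": 0, "tz": -0.6, "rx": 0, "ry": 0, "rz": 0},
  {"grip": 0, "tx": 0, "ty": 0, "tz": -1, "rx": 0, "ry": 0, "rz": 0},
  {"grip": 0, "tx": 0, "ty": 0, "tz": -1, "rx": 0, "ry": 0, "rz": 0},
])

```text
time: 5.4
tool_pos: [0.6722, 0.0146, 0.3184]
ee_rot: [1.0, -0.0, 0.005, -0.0]
wrist_force: [1.1, 0.5, -2.2]
finger_gap: 0.06
```

>>> drive_tool([
  {"grip": 0, "tx": 0, "ty": 0, "tz": -0.5, "rx": 0, "ry": 0, "rz": 0},
  {"grip": 0, "tx": 0, "ty": 0, "tz": -0.5, "rx": 0, "ry": 0, "rz": 0},
  {"grip": 0, "tx": 0, "ty": 0, "tz": -0.5, "rx": 0, "ry": 0, "rz": 0},
])

```text
time: 5.7
tool_pos: [0.6705, 0.0143, 0.3729]
ee_rot: [1.0, -0.0, 0.002, -0.0]
wrist_force: [-0.3, 0.3, -3.0]
finger_gap: 0.0597
```

Run:
```python
from h import *
plan(.42,-.305,.37)
P,im=cloud('side','s1'); cloud('top','t1')
```

```text
t 5.7 pos [0.6705 0.0143 0.3729] th -0.028438974530234057 d [-2.0866  2.6621  0.0141] r [-0.0003 -0.006  -0.0006] F [-0.3221  0.2596 -3.0004] gap 0.059677207155402305
```

View pics/s1.png

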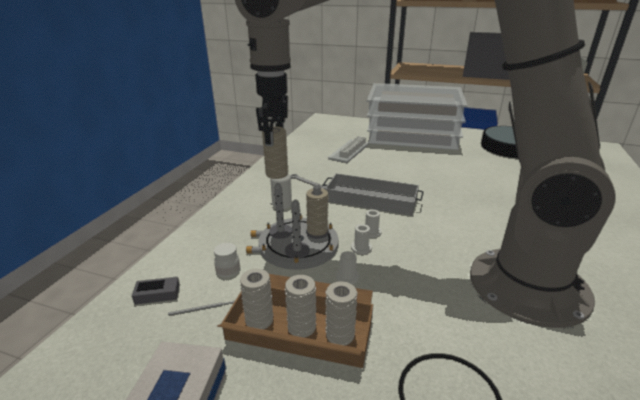

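>>> drive_tool([
  {"grip": 0, "tx": -0.35, "ty": 0.45, "tz": 0, "rx": 0, "ry": 0, "rz": 0},
  {"grip": 0, "tx": -0.7, "ty": 0.89, "tz": 0, "rx": 0, "ry": 0, "rz": 0},
  {"grip": 0, "tx": -0.7, "ty": 0.89, "tz": 0, "rx": 0, "ry": 0, "rz": 0},
])

```text
time: 6.1
tool_pos: [0.5835, -0.095, 0.368]
ee_rot: [1.0, -0.001, -0.002, 0.0]
wrist_force: [0.9, -1.0, -2.6]
finger_gap: 0.0599
```

>>> drive_tool([
  {"grip": 0, "tx": -0.7, "ty": 0.89, "tz": 0, "rx": 0, "ry": 0, "rz": 0},
  {"grip": 0, "tx": -0.7, "ty": 0.89, "tz": 0, "rx": 0, "ry": 0, "rz": 0},
  {"grip": 0, "tx": -0.7, "ty": 0.89, "tz": 0, "rx": 0, "ry": 0, "rz": 0},
])

```text
time: 6.4
tool_pos: [0.4991, -0.2017, 0.3684]
ee_rot: [1.0, -0.001, -0.001, -0.0]
wrist_force: [0.9, -0.4, -2.5]
finger_gap: 0.0595
```

>>> drive_tool([
  {"grip": 0, "tx": -0.7, "ty": 0.89, "tz": 0, "rx": 0, "ry": 0, "rz": 0},
  {"grip": 0, "tx": -0.7, "ty": 0.89, "tz": 0, "rx": 0, "ry": 0, "rz": 0},
  {"grip": 0, "tx": -0.7, "ty": 0.89, "tz": 0, "rx": 0, "ry": 0, "rz": 0},
  {"grip": 0, "tx": -0.7, "ty": 0.89, "tz": 0, "rx": 0, "ry": 0, "rz": 0},
  {"grip": 0, "tx": -0.7, "ty": 0.89, "tz": 0, "rx": 0, "ry": 0, "rz": 0},
])

```text
time: 6.9
tool_pos: [0.417, -0.3064, 0.3687]
ee_rot: [1.0, -0.001, -0.001, -0.001]
wrist_force: [1.2, 0.9, -3.8]
finger_gap: 0.0599
```

Run:
```python
from h import *
plan(.42,-.305,.168)
P,im=cloud('top','t2')
m=(np.abs(P[...,0]-.47)<.2)&(np.abs(P[...,1]+.305)<.1)&(P[...,2]>.045)&(P[...,2]<.054)
q=P[m]; print(len(q),cv2.minAreaRect(q[:,:2].astype(np.float32)*1000))
```

```text
t 6.9 pos [ 0.417  -0.3064  0.3687] th -0.12228205620176659 d [ 0.0278 -0.0097  1.6725] r [-0.0014  0.002  -0.0027] F [ 1.1647  0.8608 -3.8037] gap 0.05986413986511995
453 ((471.17724609375, -306.59246826171875), (339.03106689453125, 131.45599365234375), 0.44406858086586)
```

View pics/t2.png

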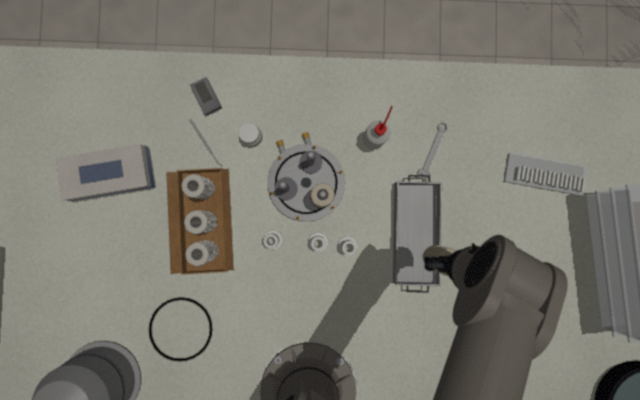

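>>> drive_tool([
  {"grip": 0, "tx": 0, "ty": 0, "tz": 1, "rx": 0, "ry": 0, "rz": 0},
  {"grip": 0, "tx": 0, "ty": 0, "tz": 1, "rx": 0, "ry": 0, "rz": 0},
  {"grip": 0, "tx": 0, "ty": 0, "tz": 1, "rx": 0, "ry": 0, "rz": 0},
  {"grip": 0, "tx": 0, "ty": 0, "tz": 1, "rx": 0, "ry": 0, "rz": 0},
])

```text
time: 7.35
tool_pos: [0.4172, -0.304, 0.2466]
ee_rot: [1.0, 0.001, -0.003, -0.002]
wrist_force: [-1.0, 0.2, -2.5]
finger_gap: 0.0597
```

>>> drive_tool([
  {"grip": 0, "tx": 0, "ty": 0, "tz": 0.35, "rx": 0, "ry": 0, "rz": 0},
  {"grip": 0, "tx": 0, "ty": 0, "tz": 0.55, "rx": 0, "ry": 0, "rz": 0},
  {"grip": 0, "tx": 0, "ty": 0, "tz": 0.6, "rx": 0, "ry": 0, "rz": 0},
  {"grip": 0, "tx": 0, "ty": 0, "tz": 0.62, "rx": 0, "ry": 0, "rz": 0},
  {"grip": 0, "tx": 0, "ty": 0, "tz": 0.64, "rx": 0, "ry": 0, "rz": 0},
  {"grip": 0, "tx": 0, "ty": 0, "tz": 0.64, "rx": 0, "ry": 0, "rz": 0},
])

```text
time: 7.95
tool_pos: [0.4185, -0.3063, 0.1743]
ee_rot: [1.0, -0.0, 0.001, 0.0]
wrist_force: [0.5, 0.7, -2.4]
finger_gap: 0.0599
```

>>> drive_tool([
  {"grip": 0, "tx": 0, "ty": 0, "tz": 0.04, "rx": 0, "ry": 0, "rz": 0},
  {"grip": 0, "tx": 0, "ty": 0, "tz": 0.05, "rx": 0, "ry": 0, "rz": 0},
  {"grip": 0, "tx": 0, "ty": 0, "tz": 0.05, "rx": 0, "ry": 0, "rz": 0},
])

```text
time: 8.25
tool_pos: [0.4178, -0.306, 0.1671]
ee_rot: [1.0, -0.0, -0.0, -0.0]
wrist_force: [0.3, -0.2, -2.4]
finger_gap: 0.0597
```

>>> drive_tool([
  {"grip": 0, "tx": 0, "ty": 0, "tz": 0.015, "rx": 0, "ry": 0, "rz": 0},
  {"grip": 0, "tx": 0, "ty": 0, "tz": 0.015, "rx": 0, "ry": 0, "rz": 0},
  {"grip": 1, "tx": 0, "ty": 0, "tz": 0.015, "rx": 0, "ry": 0, "rz": 0},
  {"grip": 1, "tx": 0, "ty": 0, "tz": 0.015, "rx": 0, "ry": 0, "rz": 0},
  {"grip": 1, "tx": 0, "ty": 0, "tz": 0.015, "rx": 0, "ry": 0, "rz": 0},
  {"grip": 1, "tx": 0, "ty": 0, "tz": -0.2, "rx": 0, "ry": 0, "rz": 0},
  {"grip": 1, "tx": 0, "ty": 0, "tz": -1, "rx": 0, "ry": 0, "rz": 0},
  {"grip": 1, "tx": 0, "ty": 0, "tz": -1, "rx": 0, "ry": 0, "rz": 0},
  {"grip": 1, "tx": 0, "ty": 0, "tz": -1, "rx": 0, "ry": 0, "rz": 0},
])

```text
time: 9.15
tool_pos: [0.4197, -0.3071, 0.2929]
ee_rot: [1.0, -0.0, 0.004, 0.002]
wrist_force: [-0.0, -0.2, 0.0]
finger_gap: 0.0856
```

Run:
```python
from h import *
plan(.57,-.021,.3)
P,im=cloud('side','s3')
P,im=cloud('wrist','w3')
```

```text
t 9.15 pos [ 0.4197 -0.3071  0.2929] th -0.027662845169254817 d [ 1.2516 -2.3846 -0.0603] r [ 0.0055 -0.0093 -0.0006] F [-0.0135 -0.1811  0.0357] gap 0.08563421380150228
```

View pics/s3.png

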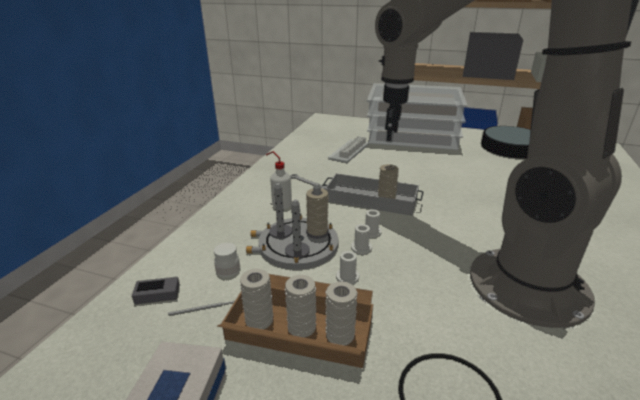

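>>> drive_tool([
  {"grip": 1, "tx": 0.63, "ty": -1, "tz": 0, "rx": 0, "ry": 0, "rz": 0},
  {"grip": 1, "tx": 0.63, "ty": -1, "tz": 0, "rx": 0, "ry": 0, "rz": 0},
  {"grip": 1, "tx": 0.63, "ty": -1, "tz": 0, "rx": 0, "ry": 0, "rz": 0},
])

```text
time: 9.55
tool_pos: [0.4939, -0.1837, 0.2857]
ee_rot: [1.0, 0.0, -0.001, -0.001]
wrist_force: [1.3, -1.4, 0.1]
finger_gap: 0.0855
```

>>> drive_tool([
  {"grip": 1, "tx": 0.62, "ty": -1, "tz": 0, "rx": 0, "ry": 0, "rz": 0},
  {"grip": 1, "tx": 0.62, "ty": -1, "tz": 0, "rx": 0, "ry": 0, "rz": 0},
  {"grip": 1, "tx": 0.62, "ty": -1, "tz": 0, "rx": 0, "ry": 0, "rz": 0},
])

```text
time: 9.85
tool_pos: [0.5684, -0.0633, 0.2855]
ee_rot: [1.0, 0.001, -0.001, -0.0]
wrist_force: [0.1, -0.3, 0.3]
finger_gap: 0.0853
```

>>> drive_tool([
  {"grip": 1, "tx": 0, "ty": -0.38, "tz": 0, "rx": 0, "ry": 0, "rz": 0},
  {"grip": 1, "tx": 0, "ty": -0.38, "tz": 0, "rx": 0, "ry": 0, "rz": 0},
  {"grip": 1, "tx": 0, "ty": -0.38, "tz": 0.3, "rx": 0, "ry": 0, "rz": 0},
  {"grip": 1, "tx": 0, "ty": -0.38, "tz": 0.3, "rx": 0, "ry": 0, "rz": 0},
  {"grip": 1, "tx": 0, "ty": -0.38, "tz": 0.3, "rx": 0, "ry": 0, "rz": 0},
])

```text
time: 10.35
tool_pos: [0.5673, -0.0208, 0.2503]
ee_rot: [1.0, -0.0, -0.002, -0.0]
wrist_force: [-0.3, -0.1, 0.3]
finger_gap: 0.0854
```

```bash
python3 -c "
from h import *
plan(.570,-.021,.19)"
```

```text
t 10.35 pos [ 0.5673 -0.0208  0.2503] th -0.027816101389898103 d [0.0242 0.0021 0.5022] r [-0.0002  0.0039 -0.0006] F [-0.2701 -0.141   0.328 ] gap 0.0853994298294046
```

>>> drive_tool([
  {"grip": 1, "tx": 0.02, "ty": 0, "tz": 0.49, "rx": 0, "ry": 0, "rz": 0},
  {"grip": 1, "tx": 0.02, "ty": 0, "tz": 0.49, "rx": 0, "ry": 0, "rz": 0},
  {"grip": 1, "tx": 0.02, "ty": 0, "tz": 0.49, "rx": 0, "ry": 0, "rz": 0},
  {"grip": 0, "tx": 0.02, "ty": 0, "tz": 0.49, "rx": 0, "ry": 0, "rz": 0},
  {"grip": 0, "tx": 0.02, "ty": 0, "tz": 0.49, "rx": 0, "ry": 0, "rz": 0},
  {"grip": 0, "tx": 0.02, "ty": 0, "tz": 0.49, "rx": 0, "ry": 0, "rz": 0},
  {"grip": 0, "tx": 0.02, "ty": 0, "tz": 0.49, "rx": 0, "ry": 0, "rz": 0},
  {"grip": 0, "tx": 0.02, "ty": 0, "tz": 0.49, "rx": 0, "ry": 0, "rz": 0},
])

```text
time: 11.15
tool_pos: [0.5714, -0.0207, 0.1946]
ee_rot: [1.0, -0.0, 0.002, 0.0]
wrist_force: [-0.9, -1.5, 9.3]
finger_gap: 0.0597
```

>>> drive_tool([
  {"grip": 0, "tx": 0, "ty": 0, "tz": -0.3, "rx": 0, "ry": 0, "rz": 0},
  {"grip": 0, "tx": 0, "ty": 0, "tz": -0.6, "rx": 0, "ry": 0, "rz": 0},
  {"grip": 0, "tx": 0, "ty": 0, "tz": -1, "rx": 0, "ry": 0, "rz": 0},
  {"grip": 0, "tx": 0, "ty": 0, "tz": -1, "rx": 0, "ry": 0, "rz": 0},
])

```text
time: 11.55
tool_pos: [0.5725, -0.0202, 0.3198]
ee_rot: [1.0, -0.0, 0.005, -0.0]
wrist_force: [1.0, 0.2, -3.1]
finger_gap: 0.0595
```

>>> drive_tool([
  {"grip": 0, "tx": 0, "ty": 0, "tz": -0.5, "rx": 0, "ry": 0, "rz": 0},
  {"grip": 0, "tx": 0, "ty": 0, "tz": -0.5, "rx": 0, "ry": 0, "rz": 0},
  {"grip": 0, "tx": 0, "ty": 0, "tz": -0.5, "rx": 0, "ry": 0, "rz": 0},
])

```text
time: 11.85
tool_pos: [0.5708, -0.0204, 0.3746]
ee_rot: [1.0, -0.0, 0.002, 0.0]
wrist_force: [0.4, -0.1, -4.3]
finger_gap: 0.0595
```

```bash
python3 -c "
from h import *
plan(.52,-.3065,.37)
cloud('side','s4')"
```

```text
t 11.85 pos [ 0.5708 -0.0204  0.3746] th -0.01708221602547456 d [-0.4228  2.3847  0.0366] r [ 0.0001 -0.0051 -0.0004] F [ 0.409  -0.1457 -4.2581] gap 0.05948891524029909
```

View pics/s4.png

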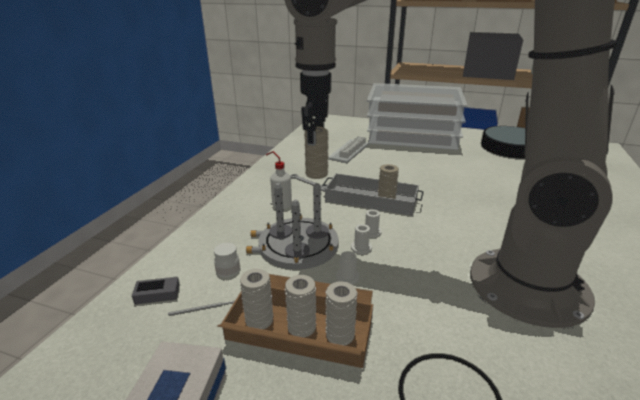

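>>> drive_tool([
  {"grip": 0, "tx": -0.1, "ty": 0.5, "tz": 0, "rx": 0, "ry": 0, "rz": 0},
  {"grip": 0, "tx": -0.2, "ty": 1, "tz": 0, "rx": 0, "ry": 0, "rz": 0},
  {"grip": 0, "tx": -0.2, "ty": 1, "tz": 0, "rx": 0, "ry": 0, "rz": 0},
])

```text
time: 12.2
tool_pos: [0.5444, -0.145, 0.3704]
ee_rot: [1.0, -0.002, -0.002, 0.0]
wrist_force: [-0.1, 1.2, -3.0]
finger_gap: 0.0596
```

>>> drive_tool([
  {"grip": 0, "tx": -0.2, "ty": 1, "tz": 0, "rx": 0, "ry": 0, "rz": 0},
  {"grip": 0, "tx": -0.2, "ty": 1, "tz": 0, "rx": 0, "ry": 0, "rz": 0},
  {"grip": 0, "tx": -0.2, "ty": 1, "tz": 0, "rx": 0, "ry": 0, "rz": 0},
])

```text
time: 12.5
tool_pos: [0.5199, -0.265, 0.3702]
ee_rot: [1.0, -0.002, -0.002, 0.0]
wrist_force: [-0.2, -0.0, -3.0]
finger_gap: 0.0593
```

>>> drive_tool([
  {"grip": 0, "tx": 0, "ty": 0.38, "tz": 0, "rx": 0, "ry": 0, "rz": 0},
  {"grip": 0, "tx": 0, "ty": 0.38, "tz": 0.4, "rx": 0, "ry": 0, "rz": 0},
  {"grip": 0, "tx": 0, "ty": 0.38, "tz": 0.8, "rx": 0, "ry": 0, "rz": 0},
  {"grip": 0, "tx": 0, "ty": 0.38, "tz": 1, "rx": 0, "ry": 0, "rz": 0},
  {"grip": 0, "tx": 0, "ty": 0.38, "tz": 1, "rx": 0, "ry": 0, "rz": 0},
  {"grip": 0, "tx": 0, "ty": 0.38, "tz": 1, "rx": 0, "ry": 0, "rz": 0},
])

```text
time: 13.1
tool_pos: [0.5221, -0.3059, 0.2519]
ee_rot: [1.0, -0.0, -0.001, -0.0]
wrist_force: [0.5, -0.4, -2.5]
finger_gap: 0.0592
```

```bash
python3 -c "
from h import *
plan(.52,-.3065,.168)
P,im=cloud('top','t4')
m=(np.abs(P[...,0]-.45)<.1)&(np.abs(P[...,1])<.2)&(P[...,2]>.055)&(P[...,2]<.08)
n,l,s,c=cv2.connectedComponentsWithStats(m.astype('uint8'))
for i in range(1,n): print(s[i,4],P[l==i].mean(0),np.ptp(P[l==i],0))
"
```

```text
t 13.1 pos [ 0.5221 -0.3059  0.2519] th -0.011475392567895574 d [-0.0166  0.0054  0.6996] r [-0.0009  0.0018 -0.0003] F [ 0.4983 -0.434  -2.517 ] gap 0.05923740291242936
119 [0.4381 0.1178 0.0674] [0.0397 0.04   0.0196]
111 [ 0.4347 -0.0159  0.0683] [0.0423 0.0396 0.0186]
120 [ 0.4247 -0.1044  0.0675] [0.0397 0.0404 0.0182]
```

View pics/t4.png

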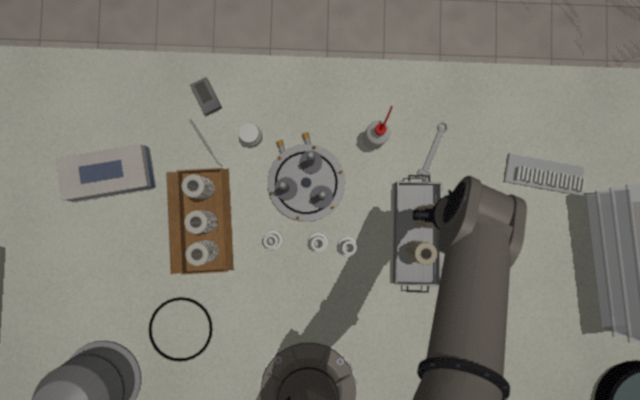

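Sleeves are unmoved (it was only shadow). Lowering the second spent cartridge.

>>> drive_tool([
  {"grip": 0, "tx": 0, "ty": 0, "tz": 0.35, "rx": 0, "ry": 0, "rz": 0},
  {"grip": 0, "tx": 0, "ty": 0, "tz": 0.6, "rx": 0, "ry": 0, "rz": 0},
  {"grip": 0, "tx": 0, "ty": 0, "tz": 0.66, "rx": 0, "ry": 0, "rz": 0},
  {"grip": 0, "tx": 0, "ty": 0, "tz": 0.68, "rx": 0, "ry": 0, "rz": 0},
  {"grip": 0, "tx": 0, "ty": 0, "tz": 0.7, "rx": 0, "ry": 0, "rz": 0},
  {"grip": 0, "tx": 0, "ty": 0, "tz": 0.7, "rx": 0, "ry": 0, "rz": 0},
])

```text
time: 13.75
tool_pos: [0.523, -0.3064, 0.1699]
ee_rot: [1.0, -0.0, 0.001, 0.0]
wrist_force: [0.0, -0.4, -2.7]
finger_gap: 0.0593
```

>>> drive_tool([
  {"grip": 0, "tx": 0, "ty": 0, "tz": 0.022, "rx": 0, "ry": 0, "rz": 0},
  {"grip": 0, "tx": 0, "ty": 0, "tz": 0.022, "rx": 0, "ry": 0, "rz": 0},
  {"grip": 1, "tx": 0, "ty": 0, "tz": 0.022, "rx": 0, "ry": 0, "rz": 0},
  {"grip": 1, "tx": 0, "ty": 0, "tz": 0.022, "rx": 0, "ry": 0, "rz": 0},
  {"grip": 1, "tx": 0, "ty": 0, "tz": 0.022, "rx": 0, "ry": 0, "rz": 0},
  {"grip": 1, "tx": 0, "ty": 0, "tz": -0.2, "rx": 0, "ry": 0, "rz": 0},
  {"grip": 1, "tx": 0, "ty": 0, "tz": -1, "rx": 0, "ry": 0, "rz": 0},
  {"grip": 1, "tx": 0, "ty": 0, "tz": -1, "rx": 0, "ry": 0, "rz": 0},
  {"grip": 1, "tx": 0, "ty": 0, "tz": -1, "rx": 0, "ry": 0, "rz": 0},
])

```text
time: 14.65
tool_pos: [0.5243, -0.307, 0.2949]
ee_rot: [1.0, -0.0, 0.004, 0.002]
wrist_force: [0.4, 0.0, -0.4]
finger_gap: 0.0851
```

Run:
```python
from h import *
plan(.585,.327,.3)
P,im=cloud('side','s5')
P,im=cloud('wrist','w5')
for c in [(.42,-.3065),(.523,-.3065)]:
    m=(np.hypot(P[...,0]-c[0],P[...,1]-c[1])<.045)&(P[...,2]>.11)&(P[...,2]<.16)
    q=P[m]
    if len(q): print(len(q),q.mean(0),(q.min(0)+q.max(0))/2,np.percentile(q[:,2],[5,50,95]))
```

```text
t 14.65 pos [ 0.5243 -0.307   0.2949] th -0.027371114204216156 d [ 0.5039 -5.2837 -0.0597] r [ 0.0051 -0.0105 -0.0006] F [ 0.4206  0.0312 -0.4222] gap 0.08514646239018292
3524 [ 0.4232 -0.3069  0.125 ] [ 0.4194 -0.3065  0.12  ] [0.1131 0.1274 0.1286]
4206 [ 0.5244 -0.3071  0.1263] [ 0.523  -0.3074  0.1199] [0.116  0.1275 0.1287]
```

View pics/s5.png

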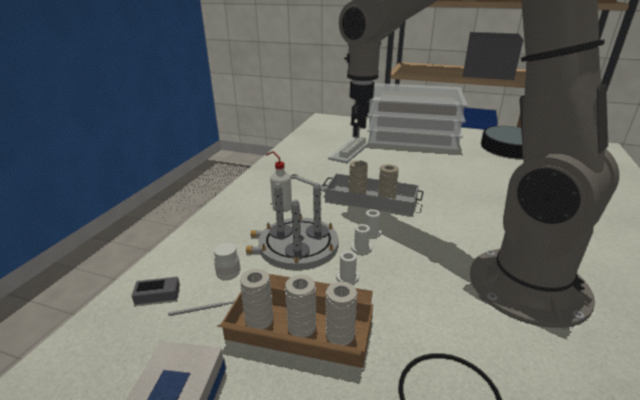

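>>> drive_tool([
  {"grip": 1, "tx": 0.1, "ty": -1, "tz": 0, "rx": 0, "ry": 0, "rz": 0},
  {"grip": 1, "tx": 0.1, "ty": -1, "tz": 0, "rx": 0, "ry": 0, "rz": 0},
  {"grip": 1, "tx": 0.1, "ty": -1, "tz": 0, "rx": 0, "ry": 0, "rz": 0},
])

```text
time: 15.05
tool_pos: [0.5342, -0.1813, 0.2871]
ee_rot: [1.0, 0.002, -0.001, -0.001]
wrist_force: [1.0, -0.3, 0.2]
finger_gap: 0.0855
```

>>> drive_tool([
  {"grip": 1, "tx": 0.1, "ty": -1, "tz": 0, "rx": 0, "ry": 0, "rz": 0},
  {"grip": 1, "tx": 0.1, "ty": -1, "tz": 0, "rx": 0, "ry": 0, "rz": 0},
  {"grip": 1, "tx": 0.1, "ty": -1, "tz": 0, "rx": 0, "ry": 0, "rz": 0},
])

```text
time: 15.35
tool_pos: [0.546, -0.0612, 0.2872]
ee_rot: [1.0, 0.002, -0.001, -0.001]
wrist_force: [-0.4, -1.1, -0.4]
finger_gap: 0.0855
```

>>> drive_tool([
  {"grip": 1, "tx": 0.1, "ty": -1, "tz": 0, "rx": 0, "ry": 0, "rz": 0},
  {"grip": 1, "tx": 0.1, "ty": -1, "tz": 0, "rx": 0, "ry": 0, "rz": 0},
  {"grip": 1, "tx": 0.1, "ty": -1, "tz": 0, "rx": 0, "ry": 0, "rz": 0},
])

```text
time: 15.65
tool_pos: [0.5577, 0.0589, 0.2872]
ee_rot: [1.0, 0.002, -0.001, -0.001]
wrist_force: [0.6, -1.1, -0.1]
finger_gap: 0.0854
```

>>> drive_tool([
  {"grip": 1, "tx": 0.1, "ty": -1, "tz": 0, "rx": 0, "ry": 0, "rz": 0},
  {"grip": 1, "tx": 0.1, "ty": -1, "tz": 0, "rx": 0, "ry": 0, "rz": 0},
  {"grip": 1, "tx": 0.1, "ty": -1, "tz": 0, "rx": 0, "ry": 0, "rz": 0},
])

```text
time: 15.95
tool_pos: [0.5694, 0.179, 0.287]
ee_rot: [1.0, 0.002, -0.001, -0.001]
wrist_force: [0.2, -0.3, 0.0]
finger_gap: 0.085
```

>>> drive_tool([
  {"grip": 1, "tx": 0.1, "ty": -1, "tz": 0, "rx": 0, "ry": 0, "rz": 0},
  {"grip": 1, "tx": 0.1, "ty": -1, "tz": 0, "rx": 0, "ry": 0, "rz": 0},
  {"grip": 1, "tx": 0.1, "ty": -1, "tz": 0, "rx": 0, "ry": 0, "rz": 0},
  {"grip": 1, "tx": 0.1, "ty": -1, "tz": 0, "rx": 0, "ry": 0, "rz": 0},
])

```text
time: 16.35
tool_pos: [0.5811, 0.2978, 0.2865]
ee_rot: [1.0, 0.002, -0.001, -0.0]
wrist_force: [-0.1, -0.0, 0.4]
finger_gap: 0.0853
```

Run:
```python
from h import *
plan(.585,.327,.168)
print(st()[0]['q'])
P,im=cloud('wrist','w6')
for c in [(.4,.309),(.487,.315),(.585,.327)]:
    m=(np.hypot(P[...,0]-c[0],P[...,1]-c[1])<.045)&(P[...,2]>.12)&(P[...,2]<.16)
    q=P[m]
    if len(q): print(len(q),q.mean(0),(q.min(0)+q.max(0))/2,np.ptp(q,0),np.percentile(q[:,2],[5,50,95]))
```

```text
t 16.35 pos [0.5811 0.2978 0.2865] th 0.266217559742692 d [ 0.0361 -0.2427  0.9878] r [-0.0009  0.0035  0.0059] F [-0.0954 -0.0189  0.411 ] gap 0.08531899335536401
[-0.3001  0.4303 -0.3621  1.6541  0.165   1.0895 -2.275 ]
838 [0.4245 0.3081 0.126 ] [0.4214 0.3091 0.1248] [0.0231 0.0549 0.0094] [0.121  0.1271 0.1286]
3092 [0.4904 0.3163 0.1271] [0.4874 0.3165 0.1248] [0.062  0.0609 0.0095] [0.1223 0.1276 0.1287]
4096 [0.5872 0.328  0.1274] [0.5849 0.3283 0.1251] [0.0631 0.0594 0.0102] [0.124  0.1277 0.1288]
```

View pics/w6.png

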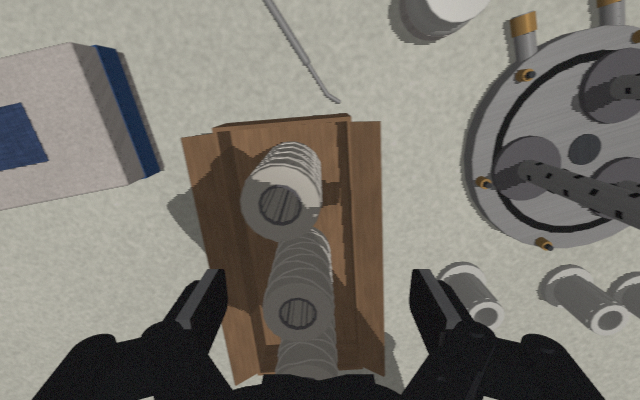

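>>> drive_tool([
  {"grip": 1, "tx": 0.03, "ty": -0.25, "tz": 0, "rx": 0, "ry": 0, "rz": 0},
  {"grip": 1, "tx": 0.03, "ty": -0.25, "tz": 0.3, "rx": 0, "ry": 0, "rz": 0},
  {"grip": 1, "tx": 0.03, "ty": -0.25, "tz": 0.7, "rx": 0, "ry": 0, "rz": 0},
  {"grip": 1, "tx": 0.03, "ty": -0.25, "tz": 0.99, "rx": 0, "ry": 0, "rz": 0},
  {"grip": 1, "tx": 0.03, "ty": -0.25, "tz": 0.99, "rx": 0, "ry": 0, "rz": 0},
  {"grip": 1, "tx": 0.03, "ty": -0.25, "tz": 0.99, "rx": 0, "ry": 0, "rz": 0},
  {"grip": 1, "tx": 0.03, "ty": -0.25, "tz": 0.99, "rx": 0, "ry": 0, "rz": 0},
])

```text
time: 17.1
tool_pos: [0.5871, 0.3239, 0.1718]
ee_rot: [1.0, -0.001, 0.001, -0.001]
wrist_force: [0.3, 0.2, 0.7]
finger_gap: 0.0855
```

```bash
python3 -c "
from h import *
plan(.585,.328,.166)"
```

```text
t 17.1 pos [0.5871 0.3239 0.1718] th -0.06091770534432274 d [-0.0174 -0.0339  0.0481] r [-0.0016 -0.0029 -0.0014] F [0.3001 0.1743 0.6524] gap 0.0854715777541778
```

>>> drive_tool([
  {"grip": 1, "tx": -0.015, "ty": -0.03, "tz": 0.04, "rx": 0, "ry": 0, "rz": 0},
  {"grip": 1, "tx": -0.015, "ty": -0.03, "tz": 0.04, "rx": 0, "ry": 0, "rz": 0},
  {"grip": 0, "tx": -0.015, "ty": -0.03, "tz": 0.04, "rx": 0, "ry": 0, "rz": 0},
  {"grip": 0, "tx": -0.015, "ty": -0.03, "tz": 0.04, "rx": 0, "ry": 0, "rz": 0},
  {"grip": 0, "tx": -0.015, "ty": -0.03, "tz": 0.04, "rx": 0, "ry": 0, "rz": 0},
  {"grip": 0, "tx": -0.015, "ty": -0.03, "tz": 0.04, "rx": 0, "ry": 0, "rz": 0},
  {"grip": 0, "tx": -0.015, "ty": -0.03, "tz": 0.04, "rx": 0, "ry": 0, "rz": 0},
])

```text
time: 17.8
tool_pos: [0.5846, 0.3277, 0.1656]
ee_rot: [1.0, -0.0, 0.0, -0.0]
wrist_force: [-1.6, -1.2, 7.7]
finger_gap: 0.0597
```

```bash
python3 -c "
from h import *
plan(.585,.328,.37)"
```

```text
t 17.8 pos [0.5846 0.3277 0.1656] th -0.025588365576516926 d [ 0.0051 -0.0037 -1.7031] r [-0.0006 -0.0012 -0.0006] F [-1.6259 -1.2343  7.7473] gap 0.05967145490132006
```

>>> drive_tool([
  {"grip": 0, "tx": 0, "ty": 0, "tz": -0.3, "rx": 0, "ry": 0, "rz": 0},
  {"grip": 0, "tx": 0, "ty": 0, "tz": -0.6, "rx": 0, "ry": 0, "rz": 0},
  {"grip": 0, "tx": 0, "ty": 0, "tz": -1, "rx": 0, "ry": 0, "rz": 0},
  {"grip": 0, "tx": 0, "ty": 0, "tz": -1, "rx": 0, "ry": 0, "rz": 0},
])

```text
time: 18.2
tool_pos: [0.586, 0.3289, 0.2916]
ee_rot: [1.0, -0.0, 0.004, -0.002]
wrist_force: [0.1, 0.1, -2.1]
finger_gap: 0.0596
```

>>> drive_tool([
  {"grip": 0, "tx": 0, "ty": 0, "tz": -0.8, "rx": 0, "ry": 0, "rz": 0},
  {"grip": 0, "tx": 0, "ty": 0.4, "tz": -0.8, "rx": 0, "ry": 0, "rz": 0},
  {"grip": 0, "tx": 0.2, "ty": 0.8, "tz": -0.8, "rx": 0, "ry": 0, "rz": 0},
  {"grip": 0, "tx": 0.24, "ty": 1, "tz": -0.8, "rx": 0, "ry": 0, "rz": 0},
])

```text
time: 18.6
tool_pos: [0.614, 0.2054, 0.3826]
ee_rot: [1.0, -0.0, 0.001, -0.0]
wrist_force: [0.7, 0.3, -2.7]
finger_gap: 0.0596
```

```bash
python3 -c "
from h import *
plan(.671,.013,.38)"
```

```text
t 18.6 pos [0.614  0.2054 0.3826] th -0.04040392480599605 d [0.4761 1.6034 0.0224] r [-0.0003 -0.0038 -0.0009] F [ 0.655   0.3188 -2.7357] gap 0.059613848172351526
```

>>> drive_tool([
  {"grip": 0, "tx": 0.24, "ty": 0.8, "tz": 0, "rx": 0, "ry": 0, "rz": 0},
  {"grip": 0, "tx": 0.24, "ty": 0.8, "tz": 0, "rx": 0, "ry": 0, "rz": 0},
  {"grip": 0, "tx": 0.24, "ty": 0.8, "tz": 0, "rx": 0, "ry": 0, "rz": 0},
])

```text
time: 18.9
tool_pos: [0.6436, 0.1029, 0.3802]
ee_rot: [1.0, -0.005, 0.0, 0.002]
wrist_force: [-0.3, -1.6, -2.0]
finger_gap: 0.0599
```

>>> drive_tool([
  {"grip": 0, "tx": 0.24, "ty": 0.8, "tz": 0, "rx": 0, "ry": 0, "rz": 0},
  {"grip": 0, "tx": 0.24, "ty": 0.8, "tz": 0, "rx": 0, "ry": 0, "rz": 0},
  {"grip": 0, "tx": 0.24, "ty": 0.8, "tz": 0, "rx": 0, "ry": 0, "rz": 0},
  {"grip": 0, "tx": 0.24, "ty": 0.8, "tz": 0, "rx": 0, "ry": 0, "rz": 0},
  {"grip": 0, "tx": 0.24, "ty": 0.8, "tz": 0, "rx": 0, "ry": 0, "rz": 0},
])

```text
time: 19.4
tool_pos: [0.6703, 0.0166, 0.3804]
ee_rot: [1.0, 0.0, -0.0, -0.0]
wrist_force: [-1.3, 0.8, -1.7]
finger_gap: 0.0596
```

```bash
python3 -c "
from h import *
plan(.671,.013,.1916)
cloud('side','s7'); P,im=cloud('wrist','w7')"
```

```text
t 19.4 pos [0.6703 0.0166 0.3804] th 0.0424955214135596 d [0.0063 0.0311 1.5736] r [-0.0008  0.0006  0.0009] F [-1.3153  0.7722 -1.7111] gap 0.05956268971668736
```

View pics/w7.png

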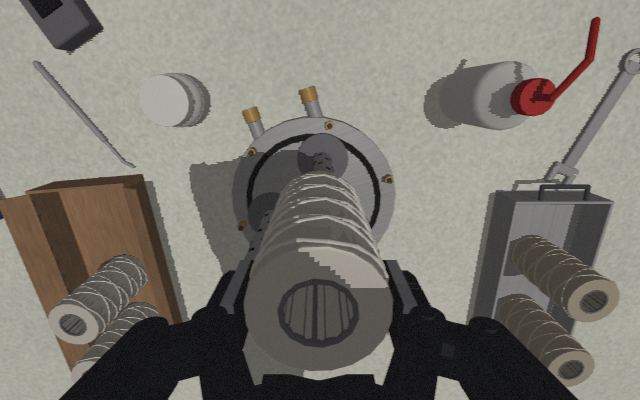

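View pics/s7.png

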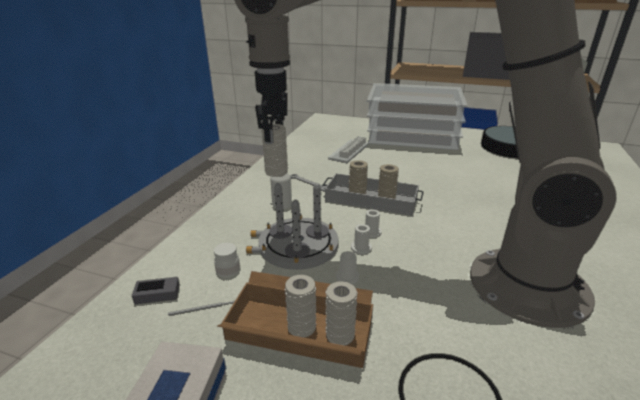

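>>> drive_tool([
  {"grip": 0, "tx": 0.01, "ty": 0.02, "tz": 0, "rx": 0, "ry": 0, "rz": 0},
  {"grip": 0, "tx": 0.01, "ty": 0.02, "tz": 0.15, "rx": 0, "ry": 0, "rz": 0},
  {"grip": 0, "tx": 0.01, "ty": 0.02, "tz": 0.3, "rx": 0, "ry": 0, "rz": 0},
  {"grip": 0, "tx": 0.01, "ty": 0.02, "tz": 0.4, "rx": 0, "ry": 0, "rz": 0},
  {"grip": 0, "tx": 0.01, "ty": 0.02, "tz": 0.5, "rx": 0, "ry": 0, "rz": 0},
  {"grip": 0, "tx": 0.01, "ty": 0.02, "tz": 0.5, "rx": 0, "ry": 0, "rz": 0},
  {"grip": 0, "tx": 0.01, "ty": 0.02, "tz": 0.5, "rx": 0, "ry": 0, "rz": 0},
])

```text
time: 20.2
tool_pos: [0.6719, 0.0132, 0.3211]
ee_rot: [1.0, -0.0, 0.0, -0.0]
wrist_force: [-0.3, 0.6, -0.4]
finger_gap: 0.0597
```

```bash
python3 -c "
from h import *
plan(.671,.013,.1916)"
```

```text
t 20.2 pos [0.6719 0.0132 0.3211] th -0.009403437490705217 d [-0.0079  0.002   1.0789] r [-0.0001 -0.0002 -0.0002] F [-0.3082  0.5593 -0.3785] gap 0.059745457750404594
```

>>> drive_tool([
  {"grip": 0, "tx": 0, "ty": 0, "tz": 0.2, "rx": 0, "ry": 0, "rz": 0},
  {"grip": 0, "tx": 0, "ty": 0, "tz": 0.4, "rx": 0, "ry": 0, "rz": 0},
  {"grip": 0, "tx": 0, "ty": 0, "tz": 0.6, "rx": 0, "ry": 0, "rz": 0},
  {"grip": 0, "tx": 0, "ty": 0, "tz": 0.8, "rx": 0, "ry": 0, "rz": 0},
  {"grip": 0, "tx": 0, "ty": 0, "tz": 0.93, "rx": 0, "ry": 0, "rz": 0},
  {"grip": 0, "tx": 0, "ty": 0, "tz": 0.97, "rx": 0, "ry": 0, "rz": 0},
  {"grip": 0, "tx": 0, "ty": 0, "tz": 1, "rx": 0, "ry": 0, "rz": 0},
  {"grip": 0, "tx": 0, "ty": 0, "tz": 1, "rx": 0, "ry": 0, "rz": 0},
  {"grip": 0, "tx": 0, "ty": 0, "tz": 1, "rx": 0, "ry": 0, "rz": 0},
])

```text
time: 21.1
tool_pos: [0.6722, 0.0132, 0.2018]
ee_rot: [1.0, -0.0, 0.001, -0.0]
wrist_force: [-0.1, 0.1, -2.0]
finger_gap: 0.06
```

```bash
python3 -c "
from h import *
plan(.671,.013,.1916)"
```

```text
t 21.1 pos [0.6722 0.0132 0.2018] th -0.02263580323805594 d [-0.0105  0.0013  0.0852] r [-0.0002 -0.0018 -0.0005] F [-0.0811  0.098  -1.9736] gap 0.060046114445202546
```

>>> drive_tool([
  {"grip": 0, "tx": 0, "ty": 0, "tz": 0.05, "rx": 0, "ry": 0, "rz": 0},
  {"grip": 0, "tx": 0, "ty": 0, "tz": 0.077, "rx": 0, "ry": 0, "rz": 0},
  {"grip": 0, "tx": 0, "ty": 0, "tz": 0.077, "rx": 0, "ry": 0, "rz": 0},
  {"grip": 1, "tx": 0, "ty": 0, "tz": 0.077, "rx": 0, "ry": 0, "rz": 0},
  {"grip": 1, "tx": 0, "ty": 0, "tz": 0.077, "rx": 0, "ry": 0, "rz": 0},
  {"grip": 1, "tx": 0, "ty": 0, "tz": 0.077, "rx": 0, "ry": 0, "rz": 0},
  {"grip": 1, "tx": 0, "ty": 0, "tz": -0.15, "rx": 0, "ry": 0, "rz": 0},
  {"grip": 1, "tx": 0, "ty": 0, "tz": -0.75, "rx": 0, "ry": 0, "rz": 0},
  {"grip": 1, "tx": 0, "ty": 0, "tz": -0.75, "rx": 0, "ry": 0, "rz": 0},
  {"grip": 1, "tx": 0, "ty": 0, "tz": -0.75, "rx": 0, "ry": 0, "rz": 0},
])

```text
time: 22.1
tool_pos: [0.6731, 0.0133, 0.2949]
ee_rot: [1.0, -0.0, 0.003, -0.0]
wrist_force: [1.1, 0.5, -0.2]
finger_gap: 0.0854
```

```bash
python3 -c "
from h import *
plan(.487,.316,.29)
P,im=cloud('wrist','w8')
for c in [(.671,.013)]:
    for z0,z1 in((.14,.162),(.165,.19)):
        m=(np.hypot(P[...,0]-c[0],P[...,1]-c[1])<.045)&(P[...,2]>z0)&(P[...,2]<z1)
        q=P[m]
        print(len(q),q.mean(0),(q.min(0)+q.max(0))/2,np.percentile(q[:,2],[5,50,95]))
"
```

```text
t 22.1 pos [0.6731 0.0133 0.2949] th -0.028388148317146877 d [-1.5523 -2.5217  0.0329] r [-0.0006 -0.0076 -0.0006] F [ 1.064   0.5391 -0.2214] gap 0.08539922220409074
4633 [0.6771 0.0139 0.153 ] [0.6722 0.0135 0.151 ] [0.1463 0.1536 0.1549]
882 [0.675  0.0128 0.1769] [0.6722 0.0127 0.1743] [0.168  0.1774 0.1823]
```

View pics/w8.png

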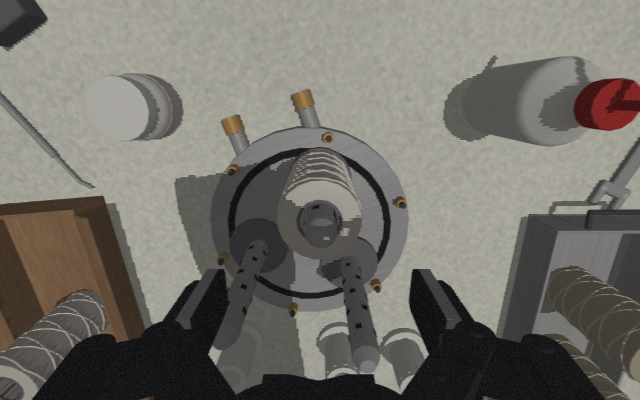

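>>> drive_tool([
  {"grip": 1, "tx": -0.52, "ty": -0.84, "tz": 0, "rx": 0, "ry": 0, "rz": 0},
  {"grip": 1, "tx": -0.52, "ty": -0.84, "tz": 0, "rx": 0, "ry": 0, "rz": 0},
  {"grip": 1, "tx": -0.52, "ty": -0.84, "tz": 0, "rx": 0, "ry": 0, "rz": 0},
])

```text
time: 22.45
tool_pos: [0.6066, 0.1184, 0.2898]
ee_rot: [1.0, 0.002, -0.001, -0.001]
wrist_force: [0.3, -0.2, 0.5]
finger_gap: 0.0853
```

>>> drive_tool([
  {"grip": 1, "tx": -0.52, "ty": -0.84, "tz": 0, "rx": 0, "ry": 0, "rz": 0},
  {"grip": 1, "tx": -0.52, "ty": -0.84, "tz": 0, "rx": 0, "ry": 0, "rz": 0},
  {"grip": 1, "tx": -0.52, "ty": -0.84, "tz": 0, "rx": 0, "ry": 0, "rz": 0},
])

```text
time: 22.75
tool_pos: [0.5439, 0.219, 0.29]
ee_rot: [1.0, 0.002, -0.001, -0.0]
wrist_force: [-0.4, -0.2, -0.3]
finger_gap: 0.0856
```

>>> drive_tool([
  {"grip": 1, "tx": -0.52, "ty": -0.84, "tz": 0, "rx": 0, "ry": 0, "rz": 0},
  {"grip": 1, "tx": -0.52, "ty": -0.84, "tz": 0, "rx": 0, "ry": 0, "rz": 0},
  {"grip": 1, "tx": -0.52, "ty": -0.84, "tz": 0, "rx": 0, "ry": 0, "rz": 0},
  {"grip": 1, "tx": -0.52, "ty": -0.84, "tz": 0.2, "rx": 0, "ry": 0, "rz": 0},
  {"grip": 1, "tx": -0.52, "ty": -0.84, "tz": 0.2, "rx": 0, "ry": 0, "rz": 0},
  {"grip": 1, "tx": -0.52, "ty": -0.84, "tz": 0.2, "rx": 0, "ry": 0, "rz": 0},
])

```text
time: 23.35
tool_pos: [0.4846, 0.3149, 0.2661]
ee_rot: [1.0, -0.0, -0.001, 0.001]
wrist_force: [0.4, -0.2, 0.5]
finger_gap: 0.0852
```

```bash
python3 -c "
from h import *
plan(.487,.316,.166)"
```

```text
t 23.35 pos [0.4846 0.3149 0.2661] th -0.047791503093208516 d [ 0.0211 -0.0103  0.8341] r [ 0.0015  0.0022 -0.0011] F [ 0.3557 -0.2197  0.4698] gap 0.08521392778284478
```

>>> drive_tool([
  {"grip": 1, "tx": 0.01, "ty": -0.01, "tz": 0.4, "rx": 0, "ry": 0, "rz": 0},
  {"grip": 1, "tx": 0.01, "ty": -0.01, "tz": 0.82, "rx": 0, "ry": 0, "rz": 0},
  {"grip": 1, "tx": 0.01, "ty": -0.01, "tz": 0.82, "rx": 0, "ry": 0, "rz": 0},
  {"grip": 1, "tx": 0.01, "ty": -0.01, "tz": 0.82, "rx": 0, "ry": 0, "rz": 0},
  {"grip": 1, "tx": 0.01, "ty": -0.01, "tz": 0.82, "rx": 0, "ry": 0, "rz": 0},
  {"grip": 0, "tx": 0.01, "ty": -0.01, "tz": 0.82, "rx": 0, "ry": 0, "rz": 0},
  {"grip": 0, "tx": 0.01, "ty": -0.01, "tz": 0.82, "rx": 0, "ry": 0, "rz": 0},
  {"grip": 0, "tx": 0.01, "ty": -0.01, "tz": 0.82, "rx": 0, "ry": 0, "rz": 0},
  {"grip": 0, "tx": 0.01, "ty": -0.01, "tz": 0.82, "rx": 0, "ry": 0, "rz": 0},
  {"grip": 0, "tx": 0.01, "ty": -0.01, "tz": 0.82, "rx": 0, "ry": 0, "rz": 0},
])

```text
time: 24.35
tool_pos: [0.4869, 0.317, 0.1706]
ee_rot: [1.0, -0.0, 0.001, -0.001]
wrist_force: [-2.4, -4.8, 16.3]
finger_gap: 0.0599
```

```bash
python3 -c "
from h import *
plan(.487,.316,.166)"
```

```text
t 24.35 pos [0.4869 0.317  0.1706] th -0.05504500213713516 d [0.0006 0.008  0.038 ] r [-0.0014 -0.0037 -0.0012] F [-2.3581 -4.7552 16.2814] gap 0.05985304326823814
```

>>> drive_tool([
  {"grip": 0, "tx": 0, "ty": 0, "tz": -0.3, "rx": 0, "ry": 0, "rz": 0},
  {"grip": 0, "tx": 0, "ty": 0, "tz": -0.6, "rx": 0, "ry": 0, "rz": 0},
  {"grip": 0, "tx": 0, "ty": 0, "tz": -1, "rx": 0, "ry": 0, "rz": 0},
  {"grip": 0, "tx": 0, "ty": 0, "tz": -1, "rx": 0, "ry": 0, "rz": 0},
])

```text
time: 24.75
tool_pos: [0.4874, 0.3183, 0.2954]
ee_rot: [1.0, -0.0, 0.004, -0.003]
wrist_force: [0.2, 1.5, -1.8]
finger_gap: 0.0593
```

>>> drive_tool([
  {"grip": 0, "tx": 0, "ty": 0, "tz": -0.75, "rx": 0, "ry": 0, "rz": 0},
  {"grip": 0, "tx": 0, "ty": 0.4, "tz": -0.75, "rx": 0, "ry": 0, "rz": 0},
  {"grip": 0, "tx": 0.2, "ty": 0.8, "tz": -0.75, "rx": 0, "ry": 0, "rz": 0},
  {"grip": 0, "tx": 0.24, "ty": 0.9, "tz": -0.75, "rx": 0, "ry": 0, "rz": 0},
])

```text
time: 25.15
tool_pos: [0.5158, 0.2053, 0.3806]
ee_rot: [1.0, -0.001, 0.002, 0.0]
wrist_force: [1.2, -0.4, -1.8]
finger_gap: 0.0597
```

>>> drive_tool([
  {"grip": 0, "tx": 0.24, "ty": 0.9, "tz": 0, "rx": 0, "ry": 0, "rz": 0},
  {"grip": 0, "tx": 0.24, "ty": 0.9, "tz": 0, "rx": 0, "ry": 0, "rz": 0},
  {"grip": 0, "tx": 0.24, "ty": 0.9, "tz": 0, "rx": 0, "ry": 0, "rz": 0},
])

```text
time: 25.45
tool_pos: [0.5443, 0.0948, 0.3787]
ee_rot: [1.0, -0.003, 0.0, 0.001]
wrist_force: [1.0, 0.3, -1.8]
finger_gap: 0.0592
```

>>> drive_tool([
  {"grip": 0, "tx": 0.22, "ty": 0.95, "tz": 0, "rx": 0, "ry": 0, "rz": 0},
  {"grip": 0, "tx": 0.22, "ty": 0.95, "tz": 0, "rx": 0, "ry": 0, "rz": 0},
  {"grip": 0, "tx": 0.22, "ty": 0.95, "tz": 0, "rx": 0, "ry": 0, "rz": 0},
  {"grip": 0, "tx": 0.22, "ty": 0.95, "tz": 0, "rx": 0, "ry": 0, "rz": 0},
  {"grip": 0, "tx": 0.22, "ty": 0.95, "tz": 0, "rx": 0, "ry": 0, "rz": 0},
])

```text
time: 25.95
tool_pos: [0.5696, -0.0129, 0.3785]
ee_rot: [1.0, -0.0, 0.0, -0.0]
wrist_force: [-0.6, 1.3, -1.4]
finger_gap: 0.0597
```

```bash
python3 -c "
from h import *
plan(.571,-.021,.356)
cloud('side','s9')"
```

```text
t 25.95 pos [ 0.5696 -0.0129  0.3785] th -0.034141856845895865 d [0.0116 0.0675 0.1877] r [-0.0005 -0.0003 -0.0008] F [-0.6238  1.2854 -1.3519] gap 0.05965796407315592
```

View pics/s9.png

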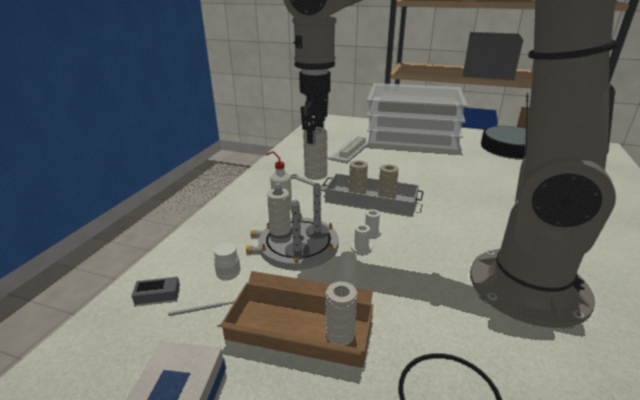

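>>> drive_tool([
  {"grip": 0, "tx": 0.01, "ty": 0.065, "tz": 0, "rx": 0, "ry": 0, "rz": 0},
  {"grip": 0, "tx": 0.01, "ty": 0.065, "tz": 0, "rx": 0, "ry": 0, "rz": 0},
  {"grip": 0, "tx": 0.01, "ty": 0.065, "tz": 0.2, "rx": 0, "ry": 0, "rz": 0},
  {"grip": 0, "tx": 0.01, "ty": 0.065, "tz": 0.3, "rx": 0, "ry": 0, "rz": 0},
  {"grip": 0, "tx": 0.01, "ty": 0.065, "tz": 0.4, "rx": 0, "ry": 0, "rz": 0},
  {"grip": 0, "tx": 0.01, "ty": 0.065, "tz": 0.4, "rx": 0, "ry": 0, "rz": 0},
  {"grip": 0, "tx": 0.01, "ty": 0.065, "tz": 0.4, "rx": 0, "ry": 0, "rz": 0},
])

```text
time: 26.7
tool_pos: [0.5711, -0.021, 0.3305]
ee_rot: [1.0, -0.0, -0.0, -0.0]
wrist_force: [0.0, -0.1, -1.2]
finger_gap: 0.0595
```

```bash
python3 -c "
from h import *
plan(.571,-.021,.1976)"
```

```text
t 26.7 pos [ 0.5711 -0.021   0.3305] th -0.005738491901220053 d [-0.0006  0.0005  1.1079] r [-0.0001  0.0001 -0.0001] F [ 0.0397 -0.0913 -1.1519] gap 0.05954174158948058
```

>>> drive_tool([
  {"grip": 0, "tx": 0, "ty": 0, "tz": 0.2, "rx": 0, "ry": 0, "rz": 0},
  {"grip": 0, "tx": 0, "ty": 0, "tz": 0.4, "rx": 0, "ry": 0, "rz": 0},
  {"grip": 0, "tx": 0, "ty": 0, "tz": 0.6, "rx": 0, "ry": 0, "rz": 0},
  {"grip": 0, "tx": 0, "ty": 0, "tz": 0.8, "rx": 0, "ry": 0, "rz": 0},
  {"grip": 0, "tx": 0, "ty": 0, "tz": 0.93, "rx": 0, "ry": 0, "rz": 0},
  {"grip": 0, "tx": 0, "ty": 0, "tz": 0.97, "rx": 0, "ry": 0, "rz": 0},
  {"grip": 0, "tx": 0, "ty": 0, "tz": 1, "rx": 0, "ry": 0, "rz": 0},
  {"grip": 0, "tx": 0, "ty": 0, "tz": 1, "rx": 0, "ry": 0, "rz": 0},
  {"grip": 0, "tx": 0, "ty": 0, "tz": 1, "rx": 0, "ry": 0, "rz": 0},
])

```text
time: 27.6
tool_pos: [0.5714, -0.021, 0.2113]
ee_rot: [1.0, -0.0, 0.001, -0.0]
wrist_force: [-0.1, 0.0, -1.9]
finger_gap: 0.0598
```

>>> drive_tool([
  {"grip": 0, "tx": 0, "ty": 0, "tz": 0.06, "rx": 0, "ry": 0, "rz": 0},
  {"grip": 0, "tx": 0, "ty": 0, "tz": 0.1, "rx": 0, "ry": 0, "rz": 0},
  {"grip": 0, "tx": 0, "ty": 0, "tz": 0.1, "rx": 0, "ry": 0, "rz": 0},
  {"grip": 1, "tx": 0, "ty": 0, "tz": 0.1, "rx": 0, "ry": 0, "rz": 0},
  {"grip": 1, "tx": 0, "ty": 0, "tz": 0.1, "rx": 0, "ry": 0, "rz": 0},
  {"grip": 1, "tx": 0, "ty": 0, "tz": 0.1, "rx": 0, "ry": 0, "rz": 0},
  {"grip": 1, "tx": 0, "ty": 0, "tz": -0.15, "rx": 0, "ry": 0, "rz": 0},
  {"grip": 1, "tx": 0, "ty": 0, "tz": -0.75, "rx": 0, "ry": 0, "rz": 0},
  {"grip": 1, "tx": 0, "ty": 0, "tz": -0.75, "rx": 0, "ry": 0, "rz": 0},
  {"grip": 1, "tx": 0, "ty": 0, "tz": -0.75, "rx": 0, "ry": 0, "rz": 0},
])

```text
time: 28.6
tool_pos: [0.5723, -0.021, 0.3043]
ee_rot: [1.0, -0.0, 0.003, -0.0]
wrist_force: [-0.7, 0.1, -0.9]
finger_gap: 0.0854
```

```bash
python3 -c "
from h import *
plan(.401,.3095,.29)
P,im=cloud('wrist','w10')
for c in [(.671,.013),(.571,-.021)]:
    for z0,z1 in((.14,.162),(.165,.19)):
        m=(np.hypot(P[...,0]-c[0],P[...,1]-c[1])<.045)&(P[...,2]>z0)&(P[...,2]<z1)
        q=P[m]
        print(len(q),q.mean(0),(q.min(0)+q.max(0))/2,np.percentile(q[:,2],[5,50,95]))
"
```

```text
t 28.6 pos [ 0.5723 -0.021   0.3043] th -0.02915080017171391 d [-1.4299 -2.7535  0.1102] r [-0.0001 -0.0078 -0.0006] F [-0.6818  0.1426 -0.852 ] gap 0.0854407525145172
6585 [0.6731 0.0126 0.1533] [0.6724 0.0133 0.1509] [0.1496 0.1537 0.155 ]
1201 [0.6708 0.0112 0.1779] [0.6712 0.0125 0.1746] [0.1714 0.1786 0.1824]
4351 [ 0.575  -0.0214  0.1529] [ 0.5715 -0.0214  0.151 ] [0.146  0.1536 0.1549]
809 [ 0.5732 -0.0216  0.1769] [ 0.5708 -0.0217  0.1743] [0.1677 0.1777 0.1823]
```

>>> drive_tool([
  {"grip": 1, "tx": -0.48, "ty": -0.92, "tz": 0, "rx": 0, "ry": 0, "rz": 0},
  {"grip": 1, "tx": -0.48, "ty": -0.92, "tz": 0, "rx": 0, "ry": 0, "rz": 0},
  {"grip": 1, "tx": -0.48, "ty": -0.92, "tz": 0, "rx": 0, "ry": 0, "rz": 0},
])

```text
time: 28.95
tool_pos: [0.5111, 0.0926, 0.2993]
ee_rot: [1.0, 0.001, -0.001, -0.0]
wrist_force: [-0.4, -0.0, 0.5]
finger_gap: 0.0852
```

>>> drive_tool([
  {"grip": 1, "tx": -0.48, "ty": -0.92, "tz": 0, "rx": 0, "ry": 0, "rz": 0},
  {"grip": 1, "tx": -0.48, "ty": -0.92, "tz": 0, "rx": 0, "ry": 0, "rz": 0},
  {"grip": 1, "tx": -0.48, "ty": -0.92, "tz": 0, "rx": 0, "ry": 0, "rz": 0},
])

```text
time: 29.25
tool_pos: [0.4533, 0.203, 0.2995]
ee_rot: [1.0, 0.002, -0.001, -0.0]
wrist_force: [1.1, 0.8, 0.2]
finger_gap: 0.0852
```

>>> drive_tool([
  {"grip": 1, "tx": -0.48, "ty": -0.92, "tz": 0, "rx": 0, "ry": 0, "rz": 0},
  {"grip": 1, "tx": -0.48, "ty": -0.92, "tz": 0, "rx": 0, "ry": 0, "rz": 0},
  {"grip": 1, "tx": -0.48, "ty": -0.92, "tz": 0, "rx": 0, "ry": 0, "rz": 0},
  {"grip": 1, "tx": -0.48, "ty": -0.92, "tz": 0.3, "rx": 0, "ry": 0, "rz": 0},
  {"grip": 1, "tx": -0.48, "ty": -0.92, "tz": 0.3, "rx": 0, "ry": 0, "rz": 0},
  {"grip": 1, "tx": -0.48, "ty": -0.92, "tz": 0.3, "rx": 0, "ry": 0, "rz": 0},
])

```text
time: 29.85
tool_pos: [0.3981, 0.3095, 0.2638]
ee_rot: [1.0, -0.0, -0.001, 0.001]
wrist_force: [0.5, 0.2, 1.1]
finger_gap: 0.0856
```

```bash
python3 -c "
from h import *
plan(.401,.3095,.166)
P,im=cloud('wrist','w11')
for c in [(.401,.3095)]:
    for z0,z1 in((.12,.135),):
        m=(np.hypot(P[...,0]-c[0],P[...,1]-c[1])<.045)&(P[...,2]>z0)&(P[...,2]<z1)
        q=P[m]
        print(len(q),q.mean(0),(q.min(0)+q.max(0))/2,np.percentile(q[:,2],[5,50,95]))
"
```

```text
t 29.85 pos [0.3981 0.3095 0.2638] th -0.03385932627583637 d [ 0.0264 -0.0014  0.8147] r [ 0.002   0.0029 -0.0008] F [0.5101 0.1663 1.1225] gap 0.08557401234178408
4851 [0.4033 0.3103 0.1273] [0.4015 0.3102 0.1249] [0.1239 0.1276 0.1287]
```

>>> drive_tool([
  {"grip": 1, "tx": 0.02, "ty": -0.005, "tz": 0.4, "rx": 0, "ry": 0, "rz": 0},
  {"grip": 1, "tx": 0.02, "ty": -0.005, "tz": 0.82, "rx": 0, "ry": 0, "rz": 0},
  {"grip": 1, "tx": 0.02, "ty": -0.005, "tz": 0.82, "rx": 0, "ry": 0, "rz": 0},
  {"grip": 1, "tx": 0.02, "ty": -0.005, "tz": 0.82, "rx": 0, "ry": 0, "rz": 0},
  {"grip": 1, "tx": 0.02, "ty": -0.005, "tz": 0.82, "rx": 0, "ry": 0, "rz": 0},
  {"grip": 0, "tx": 0.02, "ty": -0.005, "tz": 0.82, "rx": 0, "ry": 0, "rz": 0},
  {"grip": 0, "tx": 0.02, "ty": -0.005, "tz": 0.82, "rx": 0, "ry": 0, "rz": 0},
  {"grip": 0, "tx": 0.02, "ty": -0.005, "tz": 0.82, "rx": 0, "ry": 0, "rz": 0},
  {"grip": 0, "tx": 0.02, "ty": -0.005, "tz": 0.82, "rx": 0, "ry": 0, "rz": 0},
  {"grip": 0, "tx": 0.02, "ty": -0.005, "tz": 0.82, "rx": 0, "ry": 0, "rz": 0},
])

```text
time: 30.9
tool_pos: [0.4017, 0.3111, 0.1681]
ee_rot: [1.0, -0.0, 0.002, -0.001]
wrist_force: [-1.0, -5.2, 21.2]
finger_gap: 0.0606
```

>>> drive_tool([
  {"grip": 0, "tx": 0, "ty": 0, "tz": -0.3, "rx": 0, "ry": 0, "rz": 0},
  {"grip": 0, "tx": 0, "ty": 0, "tz": -0.6, "rx": 0, "ry": 0, "rz": 0},
  {"grip": 0, "tx": 0, "ty": 0, "tz": -1, "rx": 0, "ry": 0, "rz": 0},
  {"grip": 0, "tx": 0, "ty": 0, "tz": -1, "rx": 0, "ry": 0, "rz": 0},
])

```text
time: 31.3
tool_pos: [0.4021, 0.3125, 0.2924]
ee_rot: [1.0, -0.0, 0.004, -0.003]
wrist_force: [0.3, -0.2, -2.9]
finger_gap: 0.0606
```

>>> drive_tool([
  {"grip": 0, "tx": 0, "ty": 0, "tz": -0.75, "rx": 0, "ry": 0, "rz": 0},
  {"grip": 0, "tx": 0.2, "ty": 0.3, "tz": -0.75, "rx": 0, "ry": 0, "rz": 0},
  {"grip": 0, "tx": 0.7, "ty": 0.8, "tz": -0.75, "rx": 0, "ry": 0, "rz": 0},
  {"grip": 0, "tx": 0.8, "ty": 0.9, "tz": -0.75, "rx": 0, "ry": 0, "rz": 0},
])

```text
time: 31.7
tool_pos: [0.4915, 0.2078, 0.3777]
ee_rot: [1.0, 0.001, 0.002, -0.001]
wrist_force: [0.4, 1.2, -1.8]
finger_gap: 0.0603
```

```bash
python3 -c "
from h import *
plan(.5915,.0845,.38)
cloud('side','s12')"
```

```text
t 31.7 pos [0.4915 0.2078 0.3777] th 0.06277390881926775 d [ 0.8321  1.0281 -0.0169] r [-0.0013 -0.0046  0.0014] F [ 0.3638  1.1919 -1.8122] gap 0.06032769006300052
```

View pics/s12.png

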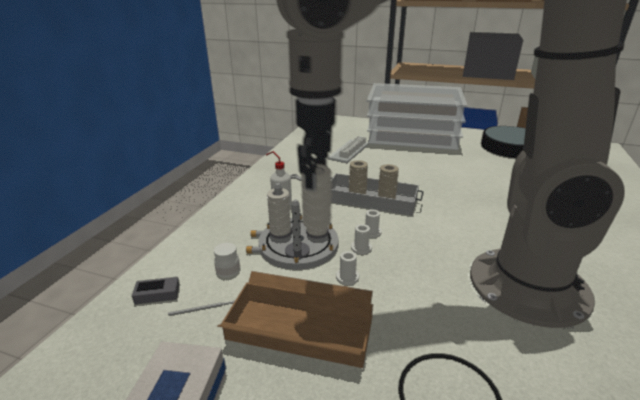

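>>> drive_tool([
  {"grip": 0, "tx": 0.8, "ty": 0.95, "tz": 0, "rx": 0, "ry": 0, "rz": 0},
  {"grip": 0, "tx": 0.8, "ty": 0.95, "tz": 0, "rx": 0, "ry": 0, "rz": 0},
  {"grip": 0, "tx": 0.8, "ty": 0.95, "tz": 0, "rx": 0, "ry": 0, "rz": 0},
  {"grip": 0, "tx": 0.8, "ty": 0.95, "tz": 0, "rx": 0, "ry": 0, "rz": 0},
  {"grip": 0, "tx": 0.8, "ty": 0.95, "tz": 0, "rx": 0, "ry": 0, "rz": 0},
  {"grip": 0, "tx": 0.8, "ty": 0.95, "tz": 0, "rx": 0, "ry": 0, "rz": 0},
])

```text
time: 32.35
tool_pos: [0.5861, 0.0957, 0.3757]
ee_rot: [1.0, 0.0, -0.0, -0.0]
wrist_force: [0.4, 0.9, -3.4]
finger_gap: 0.0605
```

```bash
python3 -c "
from h import *
plan(.592,.0845,.1951)"
```

```text
t 32.35 pos [0.5861 0.0957 0.3757] th 0.04714912697864347 d [0.0491 0.0941 1.5047] r [-0.0006  0.0001  0.001 ] F [ 0.4228  0.9061 -3.439 ] gap 0.06050064582702566
```

>>> drive_tool([
  {"grip": 0, "tx": 0.048, "ty": 0.09, "tz": 0, "rx": 0, "ry": 0, "rz": 0},
  {"grip": 0, "tx": 0.048, "ty": 0.09, "tz": 0, "rx": 0, "ry": 0, "rz": 0},
  {"grip": 0, "tx": 0.048, "ty": 0.09, "tz": 0.2, "rx": 0, "ry": 0, "rz": 0},
  {"grip": 0, "tx": 0.048, "ty": 0.09, "tz": 0.3, "rx": 0, "ry": 0, "rz": 0},
  {"grip": 0, "tx": 0.048, "ty": 0.09, "tz": 0.4, "rx": 0, "ry": 0, "rz": 0},
  {"grip": 0, "tx": 0.048, "ty": 0.09, "tz": 0.42, "rx": 0, "ry": 0, "rz": 0},
  {"grip": 0, "tx": 0.048, "ty": 0.09, "tz": 0.42, "rx": 0, "ry": 0, "rz": 0},
])

```text
time: 33.05
tool_pos: [0.5924, 0.084, 0.325]
ee_rot: [1.0, -0.0, -0.0, -0.0]
wrist_force: [-0.3, 0.1, -1.9]
finger_gap: 0.0603
```

```bash
python3 -c "
from h import *
plan(.592,.0845,.1951)"
```

```text
t 33.05 pos [0.5924 0.084  0.325 ] th -0.009106021918992888 d [-0.003  -0.0038  1.0825] r [-0.      0.0007 -0.0002] F [-0.2556  0.0971 -1.9262] gap 0.060300681885209324
```

>>> drive_tool([
  {"grip": 0, "tx": 0, "ty": 0, "tz": 0.2, "rx": 0, "ry": 0, "rz": 0},
  {"grip": 0, "tx": 0, "ty": 0, "tz": 0.4, "rx": 0, "ry": 0, "rz": 0},
  {"grip": 0, "tx": 0, "ty": 0, "tz": 0.6, "rx": 0, "ry": 0, "rz": 0},
  {"grip": 0, "tx": 0, "ty": 0, "tz": 0.8, "rx": 0, "ry": 0, "rz": 0},
  {"grip": 0, "tx": 0, "ty": 0, "tz": 0.93, "rx": 0, "ry": 0, "rz": 0},
  {"grip": 0, "tx": 0, "ty": 0, "tz": 0.97, "rx": 0, "ry": 0, "rz": 0},
  {"grip": 0, "tx": 0, "ty": 0, "tz": 1, "rx": 0, "ry": 0, "rz": 0},
  {"grip": 0, "tx": 0, "ty": 0, "tz": 1, "rx": 0, "ry": 0, "rz": 0},
  {"grip": 0, "tx": 0, "ty": 0, "tz": 1, "rx": 0, "ry": 0, "rz": 0},
])

```text
time: 33.95
tool_pos: [0.5929, 0.0841, 0.2061]
ee_rot: [1.0, -0.0, 0.001, -0.0]
wrist_force: [-0.1, 0.7, -2.0]
finger_gap: 0.0607
```

>>> drive_tool([
  {"grip": 0, "tx": 0, "ty": 0, "tz": 0.05, "rx": 0, "ry": 0, "rz": 0},
  {"grip": 0, "tx": 0, "ty": 0, "tz": 0.085, "rx": 0, "ry": 0, "rz": 0},
  {"grip": 0, "tx": 0, "ty": 0, "tz": 0.085, "rx": 0, "ry": 0, "rz": 0},
  {"grip": 1, "tx": 0, "ty": 0, "tz": 0.085, "rx": 0, "ry": 0, "rz": 0},
  {"grip": 1, "tx": 0, "ty": 0, "tz": 0.085, "rx": 0, "ry": 0, "rz": 0},
  {"grip": 1, "tx": 0, "ty": 0, "tz": 0.085, "rx": 0, "ry": 0, "rz": 0},
  {"grip": 1, "tx": 0, "ty": 0, "tz": -0.15, "rx": 0, "ry": 0, "rz": 0},
  {"grip": 1, "tx": 0, "ty": 0, "tz": -0.85, "rx": 0, "ry": 0, "rz": 0},
  {"grip": 1, "tx": 0, "ty": 0, "tz": -0.85, "rx": 0, "ry": 0, "rz": 0},
  {"grip": 1, "tx": 0, "ty": 0, "tz": -0.85, "rx": 0, "ry": 0, "rz": 0},
])

```text
time: 34.95
tool_pos: [0.5941, 0.0844, 0.3125]
ee_rot: [1.0, -0.0, 0.004, -0.001]
wrist_force: [0.2, 0.4, -0.3]
finger_gap: 0.0853
```

```bash
python3 -c "
from h import *
plan(.435,-.0155,.3,90)
for n in('wrist','top'):
  P,im=cloud(n,'x13'+n)
  for c in [(.671,.013),(.571,-.021),(.592,.0845)]:
    for z0,z1 in((.14,.162),(.165,.19)):
        m=(np.hypot(P[...,0]-c[0],P[...,1]-c[1])<.045)&(P[...,2]>z0)&(P[...,2]<z1)
        q=P[m]
        if len(q):print(n,len(q),q.mean(0),(q.min(0)+q.max(0))/2,np.percentile(q[:,2],[5,50,95]))
m=(np.abs(P[...,0]-.45)<.1)&(np.abs(P[...,1])<.2)&(P[...,2]>.055)&(P[...,2]<.08)
n,l,s,c=cv2.connectedComponentsWithStats(m.astype('uint8'))
for i in range(1,n): print(s[i,4],P[l==i].mean(0),np.ptp(P[l==i],0))
"
```

```text
t 34.95 pos [0.5941 0.0844 0.3125] th -0.026055699690729794 d [-1.3264  0.8333  0.0928] r [ 0.0061 -0.0089 -2.0006] F [ 0.1905  0.41   -0.313 ] gap 0.0853247147284846
wrist 5623 [0.6737 0.0167 0.1528] [0.6723 0.0143 0.151 ] [0.1462 0.1535 0.1548]
wrist 1051 [0.6716 0.0156 0.1771] [0.6712 0.0131 0.1743] [0.1684 0.1779 0.1823]
wrist 3996 [ 0.5762 -0.0169  0.1524] [ 0.5713 -0.0206  0.151 ] [0.1445 0.1534 0.1549]
wrist 815 [ 0.5729 -0.0183  0.176 ] [ 0.5702 -0.0208  0.1741] [0.1668 0.1765 0.182 ]
wrist 4032 [0.5958 0.0827 0.153 ] [0.5918 0.083  0.151 ] [0.1466 0.1536 0.1549]
wrist 754 [0.5941 0.0837 0.1769] [0.5911 0.0836 0.1741] [0.1677 0.1775 0.1823]
top 355 [0.671  0.0122 0.1522] [0.6716 0.0112 0.1498] [0.1465 0.1525 0.1569]
top 53 [0.6697 0.0118 0.1769] [0.6699 0.0122 0.1758] [0.1705 0.1774 0.1832]
top 348 [ 0.57   -0.0228  0.152 ] [ 0.5701 -0.0227  0.1498] [0.1453 0.1524 0.1563]
top 54 [ 0.5688 -0.0222  0.1766] [ 0.5687 -0.0221  0.1747] [0.1705 0.1763 0.1835]
1 [ 0.5435 -0.0068  0.0767] [0. 0. 0.]
1 [ 0.5386 -0.0242  0.0654] [0. 0. 0.]
33 [ 0.4398 -0.0295  0.0679] [0.0307 0.0149 0.0128]
120 [ 0.4247 -0.1043  0.068 ] [0.0395 0.04   0.0194]
```

View pics/x13wrist.png

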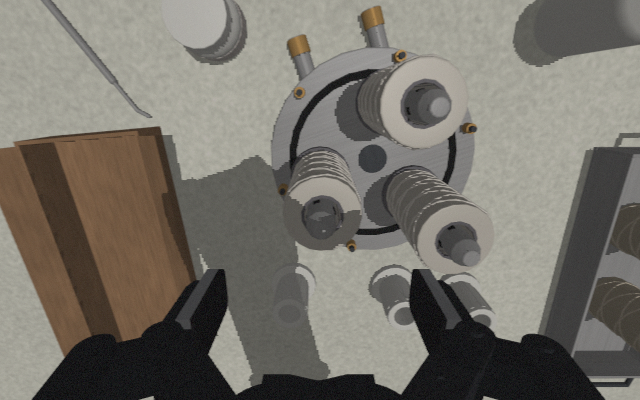

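>>> drive_tool([
  {"grip": 1, "tx": -0.66, "ty": 0.42, "tz": 0, "rx": 0, "ry": 0, "rz": -1},
  {"grip": 1, "tx": -0.66, "ty": 0.42, "tz": 0, "rx": 0, "ry": 0, "rz": -1},
  {"grip": 1, "tx": -0.66, "ty": 0.42, "tz": 0, "rx": 0, "ry": 0, "rz": -1},
  {"grip": 1, "tx": -0.66, "ty": 0.42, "tz": 0, "rx": 0, "ry": 0, "rz": -1},
  {"grip": 1, "tx": -0.66, "ty": 0.42, "tz": 0, "rx": 0, "ry": 0, "rz": -1},
  {"grip": 1, "tx": -0.66, "ty": 0.42, "tz": 0, "rx": 0, "ry": 0, "rz": -1},
])

```text
time: 35.65
tool_pos: [0.5127, 0.0333, 0.3059]
ee_rot: [0.923, 0.385, -0.001, -0.0]
wrist_force: [0.1, -0.1, 0.6]
finger_gap: 0.085
```

>>> drive_tool([
  {"grip": 1, "tx": -0.76, "ty": -0.17, "tz": 0, "rx": 0, "ry": 0, "rz": -1},
  {"grip": 1, "tx": -0.76, "ty": -0.17, "tz": 0, "rx": 0, "ry": 0, "rz": -1},
  {"grip": 1, "tx": -0.76, "ty": -0.17, "tz": 0, "rx": 0, "ry": 0, "rz": -1},
  {"grip": 1, "tx": -0.76, "ty": -0.17, "tz": 0, "rx": 0, "ry": 0, "rz": -1},
  {"grip": 1, "tx": -0.76, "ty": -0.17, "tz": 0, "rx": 0, "ry": 0, "rz": -1},
  {"grip": 1, "tx": -0.76, "ty": -0.17, "tz": 0, "rx": 0, "ry": 0, "rz": -1},
  {"grip": 1, "tx": -0.76, "ty": -0.17, "tz": 0, "rx": 0, "ry": 0, "rz": -1},
])

```text
time: 36.35
tool_pos: [0.4338, -0.0166, 0.3061]
ee_rot: [0.707, 0.707, -0.001, -0.001]
wrist_force: [-0.0, 0.0, 0.1]
finger_gap: 0.0854
```

```bash
cat > sl.py <<'E'
from h import *
def sleeves(P,x0=.35,x1=.53,y0=-.25,y1=.24,z0=.058,z1=.08):
    m=(P[...,0]>x0)&(P[...,0]<x1)&(P[...,1]>y0)&(P[...,1]<y1)&(P[...,2]>z0)&(P[...,2]<z1)
    n,l,s,c=cv2.connectedComponentsWithStats(m.astype('uint8'))
    for i in range(1,n):
        if s[i,4]>60:
            q=P[l==i]; t=q[q[:,2]>np.median(q[:,2])-.004]; print(s[i],q.mean(0),'mid',(q.min(0)+q.max(0))/2,np.ptp(q,0),'top fit',(np.percentile(t,1,0)+np.percentile(t,99,0))/2)
E
python3 -c "
from sl import *
plan(.435,-.0155,.3,90)
P,im=cloud('wrist','w14'); sleeves(P)
"
```

```text
t 36.35 pos [ 0.4338 -0.0166  0.3061] th 90.0200901655536 d [0.009  0.0103 0.0509] r [-0.0024 -0.0002  0.0004] F [-0.0265  0.0494  0.103 ] gap 0.08540570335213972
[ 299    3   50   55 1428] [0.437  0.1194 0.0687] mid [0.4372 0.1193 0.0652] [0.0427 0.0414 0.0138] top fit [0.4372 0.119  0.0685]
[298 160  43  43 983] [ 0.4337 -0.0137  0.0682] mid [ 0.4338 -0.0145  0.0648] [0.0422 0.0416 0.0135] top fit [ 0.434  -0.0146  0.0684]
[291 241  39  38 889] [ 0.4241 -0.1012  0.0674] mid [ 0.4239 -0.1023  0.0651] [0.0414 0.0411 0.014 ] top fit [ 0.424  -0.1028  0.068 ]
```

View pics/w14.png

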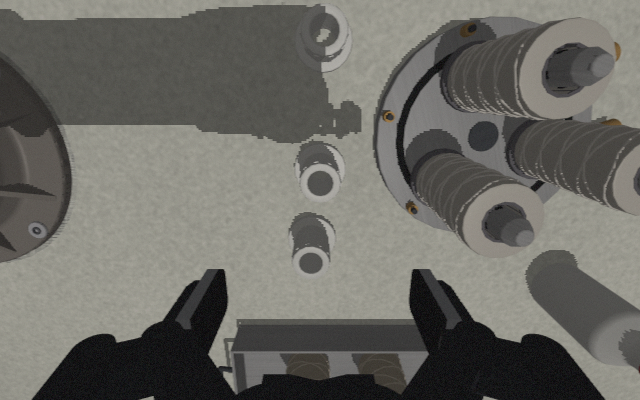

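>>> drive_tool([
  {"grip": 1, "tx": 0.015, "ty": 0.005, "tz": 1, "rx": 0, "ry": 0, "rz": 0},
  {"grip": 1, "tx": 0.015, "ty": 0.005, "tz": 1, "rx": 0, "ry": 0, "rz": 0},
  {"grip": 1, "tx": 0.015, "ty": 0.005, "tz": 1, "rx": 0, "ry": 0, "rz": 0},
  {"grip": 1, "tx": 0.015, "ty": 0.005, "tz": 1, "rx": 0, "ry": 0, "rz": 0},
  {"grip": 1, "tx": 0.015, "ty": 0.005, "tz": 1, "rx": 0, "ry": 0, "rz": 0},
])

```text
time: 36.9
tool_pos: [0.435, -0.0145, 0.1874]
ee_rot: [0.708, 0.707, -0.0, -0.0]
wrist_force: [0.8, 0.2, 0.8]
finger_gap: 0.0855
```

```bash
python3 -c "
from h import *
plan(.434,-.0146,.1,90)"
```

```text
t 36.9 pos [ 0.435  -0.0145  0.1874] th 89.935677312682 d [-0.0008 -0.0076  0.7284] r [-0.0011 -0.0003 -0.0014] F [0.8439 0.2197 0.7787] gap 0.0855066761491031
```

>>> drive_tool([
  {"grip": 1, "tx": 0, "ty": -0.007, "tz": 0.4, "rx": 0, "ry": 0, "rz": 0},
  {"grip": 1, "tx": 0, "ty": -0.007, "tz": 0.71, "rx": 0, "ry": 0, "rz": 0},
  {"grip": 1, "tx": 0, "ty": -0.007, "tz": 0.71, "rx": 0, "ry": 0, "rz": 0},
  {"grip": 1, "tx": 0, "ty": -0.007, "tz": 0.71, "rx": 0, "ry": 0, "rz": 0},
  {"grip": 0, "tx": 0, "ty": -0.007, "tz": 0.71, "rx": 0, "ry": 0, "rz": 0},
  {"grip": 0, "tx": 0, "ty": -0.007, "tz": 0.71, "rx": 0, "ry": 0, "rz": 0},
  {"grip": 0, "tx": 0, "ty": -0.007, "tz": 0.71, "rx": 0, "ry": 0, "rz": 0},
  {"grip": 0, "tx": 0, "ty": -0.007, "tz": 0.71, "rx": 0, "ry": 0, "rz": 0},
  {"grip": 0, "tx": 0, "ty": -0.007, "tz": 0.71, "rx": 0, "ry": 0, "rz": 0},
  {"grip": 0, "tx": 0, "ty": -0.007, "tz": 0.71, "rx": 0, "ry": 0, "rz": 0},
])

```text
time: 37.9
tool_pos: [0.4349, -0.0147, 0.1033]
ee_rot: [0.707, 0.707, 0.001, 0.001]
wrist_force: [-3.3, -0.8, 22.0]
finger_gap: 0.0399
```

```bash
python3 -c "
from h import *
plan(.434,-.0146,.32,90)"
```

```text
t 37.9 pos [ 0.4349 -0.0147  0.1033] th 89.95666024841215 d [ 0.0005 -0.0035 -1.8061] r [ 0.0026  0.0004 -0.001 ] F [-3.2626 -0.7565 21.952 ] gap 0.03985130342845158
```

>>> drive_tool([
  {"grip": 0, "tx": 0, "ty": 0, "tz": -0.3, "rx": 0, "ry": 0, "rz": 0},
  {"grip": 0, "tx": 0, "ty": 0, "tz": -0.6, "rx": 0, "ry": 0, "rz": 0},
  {"grip": 0, "tx": 0, "ty": 0, "tz": -1, "rx": 0, "ry": 0, "rz": 0},
  {"grip": 0, "tx": 0, "ty": 0, "tz": -1, "rx": 0, "ry": 0, "rz": 0},
])

```text
time: 38.3
tool_pos: [0.4363, -0.0145, 0.2275]
ee_rot: [0.707, 0.707, 0.003, 0.003]
wrist_force: [0.0, 0.4, -1.3]
finger_gap: 0.04
```

>>> drive_tool([
  {"grip": 0, "tx": 0, "ty": 0, "tz": -0.4, "rx": 0, "ry": 0, "rz": 0},
  {"grip": 0, "tx": 0, "ty": 0, "tz": -0.85, "rx": 0, "ry": 0, "rz": 0},
  {"grip": 0, "tx": 0, "ty": 0.3, "tz": -0.85, "rx": 0, "ry": 0, "rz": 0},
  {"grip": 0, "tx": 0.12, "ty": 0.7, "tz": -0.85, "rx": 0, "ry": 0, "rz": 0},
  {"grip": 0, "tx": 0.12, "ty": 0.97, "tz": -0.85, "rx": 0, "ry": 0, "rz": 0},
])

```text
time: 38.8
tool_pos: [0.5527, 0.0011, 0.3251]
ee_rot: [0.707, 0.707, 0.001, 0.001]
wrist_force: [0.2, -0.6, -0.9]
finger_gap: 0.04
```

>>> drive_tool([
  {"grip": 0, "tx": 0.11, "ty": 0.4, "tz": 0, "rx": 0, "ry": 0, "rz": 0},
  {"grip": 0, "tx": 0.11, "ty": 0.8, "tz": 0, "rx": 0, "ry": 0, "rz": 0},
  {"grip": 0, "tx": 0.11, "ty": 0.98, "tz": 0, "rx": 0, "ry": 0, "rz": 0},
  {"grip": 0, "tx": 0.11, "ty": 0.98, "tz": 0, "rx": 0, "ry": 0, "rz": 0},
  {"grip": 0, "tx": 0.11, "ty": 0.98, "tz": 0, "rx": 0, "ry": 0, "rz": 0},
  {"grip": 0, "tx": 0.11, "ty": 0.98, "tz": 0, "rx": 0, "ry": 0, "rz": 0},
])

```text
time: 39.4
tool_pos: [0.6672, 0.0128, 0.3242]
ee_rot: [0.707, 0.707, -0.0, -0.0]
wrist_force: [-1.0, -1.1, -0.4]
finger_gap: 0.0398
```

```bash
python3 -c "
from h import *
plan(.671,.013,.3,90)
P,im=cloud('wrist','w15')
# held sleeve top in wrist view
s,p,r=st(); 
m=(np.hypot(P[...,0]-p[0],P[...,1]-p[1])<.024)&(P[...,2]>p[2]-.045)&(P[...,2]<p[2]-.025)
q=P[m]; print(len(q),q.mean(0),(q.min(0)+q.max(0))/2,np.ptp(q,0),np.median(q[:,2]))
cloud('side','s15')"
```

```text
t 39.4 pos [0.6672 0.0128 0.3242] th 89.98819394009472 d [0.0013 0.0313 0.2016] r [-0.0003  0.0001 -0.0003] F [-1.0092 -1.0886 -0.3997] gap 0.03977451788254244
7564 [0.6668 0.0152 0.2882] [0.667  0.013  0.2893] [0.0452 0.0418 0.0198] 0.2897268253163544
```

View pics/w15.png

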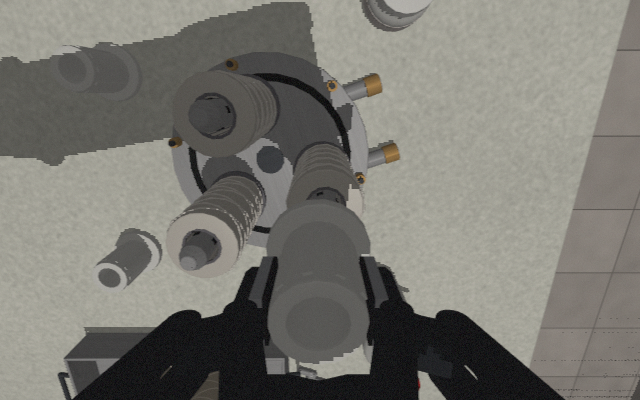

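View pics/s15.png

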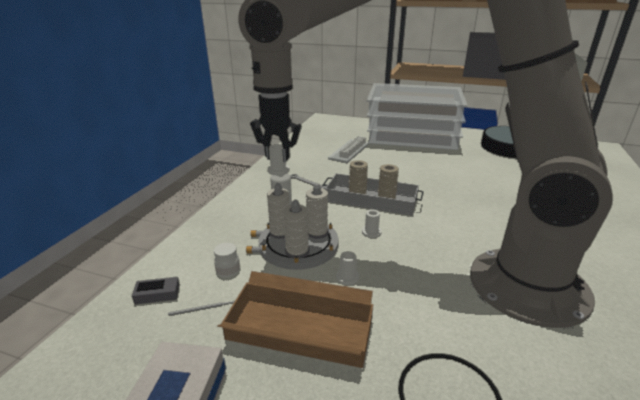

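>>> drive_tool([
  {"grip": 0, "tx": 0, "ty": 0.03, "tz": 0, "rx": 0, "ry": 0, "rz": 0},
  {"grip": 0, "tx": 0, "ty": 0.03, "tz": 0, "rx": 0, "ry": 0, "rz": 0},
  {"grip": 0, "tx": 0, "ty": 0.03, "tz": 0.15, "rx": 0, "ry": 0, "rz": 0},
  {"grip": 0, "tx": 0, "ty": 0.03, "tz": 0.25, "rx": 0, "ry": 0, "rz": 0},
  {"grip": 0, "tx": 0, "ty": 0.03, "tz": 0.32, "rx": 0, "ry": 0, "rz": 0},
  {"grip": 0, "tx": 0, "ty": 0.03, "tz": 0.36, "rx": 0, "ry": 0, "rz": 0},
  {"grip": 0, "tx": 0, "ty": 0.03, "tz": 0.4, "rx": 0, "ry": 0, "rz": 0},
  {"grip": 0, "tx": 0, "ty": 0.03, "tz": 0.4, "rx": 0, "ry": 0, "rz": 0},
  {"grip": 0, "tx": 0, "ty": 0.03, "tz": 0.4, "rx": 0, "ry": 0, "rz": 0},
])

```text
time: 40.4
tool_pos: [0.6718, 0.0129, 0.2763]
ee_rot: [0.707, 0.707, 0.0, 0.0]
wrist_force: [0.2, -0.4, -1.2]
finger_gap: 0.0399
```

```bash
python3 -c "
from h import *
plan(.671,.013,.2573,90)"
```

```text
t 40.4 pos [0.6718 0.0129 0.2763] th 89.98255521184034 d [ 0.0009 -0.007   0.1582] r [ 0.0006 -0.0001 -0.0004] F [ 0.1783 -0.3763 -1.1874] gap 0.039895767123567266
```

>>> drive_tool([
  {"grip": 0, "tx": 0, "ty": -0.005, "tz": 0.03, "rx": 0, "ry": 0, "rz": 0},
  {"grip": 0, "tx": 0, "ty": -0.005, "tz": 0.06, "rx": 0, "ry": 0, "rz": 0},
  {"grip": 0, "tx": 0, "ty": -0.005, "tz": 0.09, "rx": 0, "ry": 0, "rz": 0},
  {"grip": 0, "tx": 0, "ty": -0.005, "tz": 0.12, "rx": 0, "ry": 0, "rz": 0},
  {"grip": 0, "tx": 0, "ty": -0.005, "tz": 0.12, "rx": 0, "ry": 0, "rz": 0},
  {"grip": 0, "tx": 0, "ty": -0.005, "tz": 0.12, "rx": 0, "ry": 0, "rz": 0},
])

```text
time: 41.0
tool_pos: [0.6711, 0.0129, 0.2614]
ee_rot: [0.707, 0.707, -0.0, -0.0]
wrist_force: [-0.5, 0.1, -0.0]
finger_gap: 0.0395
```

```bash
python3 -c "
from h import *
plan(.671,.013,.2573,90)"
```

```text
t 41.0 pos [0.6711 0.0129 0.2614] th 89.98498903914674 d [ 0.0011 -0.0006  0.0345] r [-0.0003 -0.0001 -0.0003] F [-0.5438  0.1315 -0.0094] gap 0.03953091924577506
```

>>> drive_tool([
  {"grip": 0, "tx": 0, "ty": 0, "tz": 0.02, "rx": 0, "ry": 0, "rz": 0},
  {"grip": 0, "tx": 0, "ty": 0, "tz": 0.04, "rx": 0, "ry": 0, "rz": 0},
  {"grip": 0, "tx": 0, "ty": 0, "tz": 0.04, "rx": 0, "ry": 0, "rz": 0},
  {"grip": 0, "tx": 0, "ty": 0, "tz": 0.04, "rx": 0, "ry": 0, "rz": 0},
])

```text
time: 41.4
tool_pos: [0.6713, 0.0129, 0.2574]
ee_rot: [0.707, 0.707, 0.0, 0.0]
wrist_force: [-2.7, -0.5, 6.2]
finger_gap: 0.04
```

>>> drive_tool([
  {"grip": 1, "tx": 0, "ty": 0, "tz": 0, "rx": 0, "ry": 0, "rz": 0},
  {"grip": 1, "tx": 0, "ty": 0, "tz": 0, "rx": 0, "ry": 0, "rz": 0},
  {"grip": 1, "tx": 0, "ty": 0, "tz": 0, "rx": 0, "ry": 0, "rz": 0},
  {"grip": 1, "tx": 0, "ty": 0, "tz": 0, "rx": 0, "ry": 0, "rz": 0},
  {"grip": 1, "tx": 0, "ty": 0, "tz": -0.3, "rx": 0, "ry": 0, "rz": 0},
  {"grip": 1, "tx": 0, "ty": 0, "tz": -0.8, "rx": 0, "ry": 0, "rz": 0},
  {"grip": 1, "tx": 0, "ty": 0, "tz": -0.8, "rx": 0, "ry": 0, "rz": 0},
  {"grip": 1, "tx": 0, "ty": 0, "tz": -0.8, "rx": 0, "ry": 0, "rz": 0},
])

```text
time: 42.2
tool_pos: [0.6718, 0.013, 0.3553]
ee_rot: [0.707, 0.707, 0.002, 0.001]
wrist_force: [-0.5, -0.2, -1.5]
finger_gap: 0.0855
```

```bash
python3 -c "
from sl import *
plan(.437,.119,.33,90)
P,im=cloud('wrist','w16')
c=(.671,.013);m=(np.hypot(P[...,0]-c[0],P[...,1]-c[1])<.035)&(P[...,2]>.205)&(P[...,2]<.235)
q=P[m]; print(len(q),q.mean(0),(q.min(0)+q.max(0))/2,np.ptp(q,0),np.median(q[:,2]))
P,im=cloud('side','s16');sleeves(P);P,im=cloud('top','t16');sleeves(P)"
```

```text
t 42.2 pos [0.6718 0.013  0.3553] th 89.97653532684767 d [ 0.8823 -1.958   0.2028] r [ 0.0054 -0.0002 -0.0005] F [-0.5011 -0.1712 -1.5087] gap 0.0854662795904509
2408 [0.6704 0.0147 0.2202] [0.6706 0.0128 0.2152] [0.0423 0.0418 0.0204] 0.2228837652601789
[366 209  14  11 120] [ 0.4238 -0.1008  0.0663] mid [ 0.4237 -0.1035  0.0651] [0.0395 0.0414 0.0141] top fit [ 0.4238 -0.1038  0.0675]
[340 251  17  15 175] [0.4367 0.1222 0.0667] mid [0.4378 0.1209 0.0655] [0.0425 0.0422 0.0147] top fit [0.4373 0.1206 0.0685]
[297 278  76  21 466] [0.4242 0.2327 0.0638] mid [0.4404 0.2302 0.0639] [0.1759 0.0196 0.0118] top fit [0.4389 0.2308 0.0648]
[228 208   6  63 234] [0.4307 0.2319 0.0637] mid [0.4407 0.2306 0.0645] [0.1752 0.0183 0.0129] top fit [0.4382 0.2307 0.0652]
[264 234  15  15 113] [0.4377 0.1178 0.0677] mid [0.4383 0.118  0.0658] [0.0394 0.0399 0.0149] top fit [0.4372 0.1186 0.069 ]
```

View pics/s16.png

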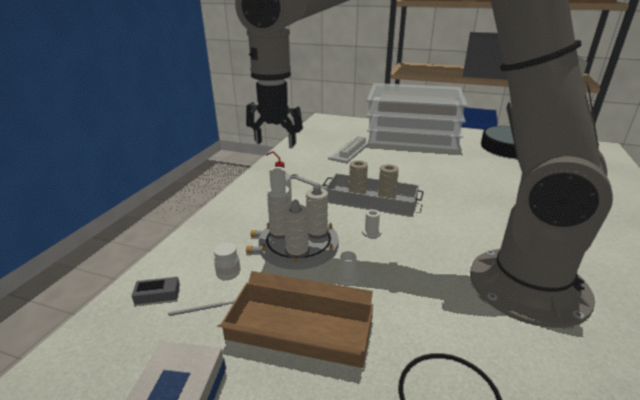

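>>> drive_tool([
  {"grip": 1, "tx": 0.44, "ty": -0.98, "tz": 0, "rx": 0, "ry": 0, "rz": 0},
  {"grip": 1, "tx": 0.44, "ty": -0.98, "tz": 0, "rx": 0, "ry": 0, "rz": 0},
  {"grip": 1, "tx": 0.44, "ty": -0.98, "tz": 0, "rx": 0, "ry": 0, "rz": 0},
])

```text
time: 42.65
tool_pos: [0.5503, 0.067, 0.3512]
ee_rot: [0.707, 0.708, -0.001, -0.001]
wrist_force: [0.7, 0.5, 0.7]
finger_gap: 0.0856
```

>>> drive_tool([
  {"grip": 1, "tx": 0.44, "ty": -0.98, "tz": 0, "rx": 0, "ry": 0, "rz": 0},
  {"grip": 1, "tx": 0.44, "ty": -0.98, "tz": 0, "rx": 0, "ry": 0, "rz": 0},
  {"grip": 1, "tx": 0.44, "ty": -0.98, "tz": 0.5, "rx": 0, "ry": 0, "rz": 0},
  {"grip": 1, "tx": 0.44, "ty": -0.98, "tz": 0.8, "rx": 0, "ry": 0, "rz": 0},
  {"grip": 1, "tx": 0.44, "ty": -0.98, "tz": 0.8, "rx": 0, "ry": 0, "rz": 0},
  {"grip": 1, "tx": 0.44, "ty": -0.98, "tz": 0.8, "rx": 0, "ry": 0, "rz": 0},
])

```text
time: 43.25
tool_pos: [0.436, 0.1184, 0.2567]
ee_rot: [0.707, 0.707, -0.001, -0.001]
wrist_force: [-0.4, -0.1, 0.2]
finger_gap: 0.0853
```

```bash
python3 -c "
from sl import *
P,im=cloud('wrist','w17'); sleeves(P)
plan(.437,.119,.1,90)"
```

```text
[ 207   40  243   30 3941] [0.4269 0.2326 0.0643] mid [0.4405 0.2302 0.0638] [0.1789 0.0196 0.0115] top fit [0.4399 0.2307 0.0648]
[ 296  172   50   50 1356] [0.4372 0.121  0.0681] mid [0.4371 0.1197 0.0647] [0.0422 0.0408 0.0134] top fit [0.4372 0.1197 0.0681]
t 43.3 pos [0.4369 0.1186 0.2578] th 89.96481076579046 d [0.003  0.0014 1.3151] r [-0.0002 -0.0006 -0.0008] F [0.496  0.0881 0.4834] gap 0.08564509514649975
```

>>> drive_tool([
  {"grip": 1, "tx": 0.008, "ty": 0, "tz": 1, "rx": 0, "ry": 0, "rz": 0},
  {"grip": 1, "tx": 0.008, "ty": 0, "tz": 1, "rx": 0, "ry": 0, "rz": 0},
  {"grip": 1, "tx": 0.008, "ty": 0, "tz": 1, "rx": 0, "ry": 0, "rz": 0},
  {"grip": 1, "tx": 0.008, "ty": 0, "tz": 1, "rx": 0, "ry": 0, "rz": 0},
  {"grip": 1, "tx": 0.008, "ty": 0, "tz": 1, "rx": 0, "ry": 0, "rz": 0},
])

```text
time: 43.8
tool_pos: [0.4375, 0.1198, 0.1383]
ee_rot: [0.707, 0.707, 0.001, 0.0]
wrist_force: [-0.3, 0.3, 0.3]
finger_gap: 0.0855
```

```bash
python3 -c "
from h import *
plan(.437,.1195,.1,90)"
```

```text
t 43.8 pos [0.4375 0.1198 0.1383] th 89.94229447602021 d [-0.0023 -0.0043  0.3193] r [ 0.002  -0.0006 -0.0013] F [-0.3408  0.3204  0.2672] gap 0.08549124081057576
```

>>> drive_tool([
  {"grip": 1, "tx": 0, "ty": 0, "tz": 0.31, "rx": 0, "ry": 0, "rz": 0},
  {"grip": 1, "tx": 0, "ty": 0, "tz": 0.31, "rx": 0, "ry": 0, "rz": 0},
  {"grip": 1, "tx": 0, "ty": 0, "tz": 0.31, "rx": 0, "ry": 0, "rz": 0},
  {"grip": 0, "tx": 0, "ty": 0, "tz": 0.31, "rx": 0, "ry": 0, "rz": 0},
  {"grip": 0, "tx": 0, "ty": 0, "tz": 0.31, "rx": 0, "ry": 0, "rz": 0},
  {"grip": 0, "tx": 0, "ty": 0, "tz": 0.31, "rx": 0, "ry": 0, "rz": 0},
  {"grip": 0, "tx": 0, "ty": 0, "tz": 0.31, "rx": 0, "ry": 0, "rz": 0},
  {"grip": 0, "tx": 0, "ty": 0, "tz": 0.31, "rx": 0, "ry": 0, "rz": 0},
  {"grip": 0, "tx": 0, "ty": 0, "tz": 0.31, "rx": 0, "ry": 0, "rz": 0},
])

```text
time: 44.7
tool_pos: [0.4364, 0.1196, 0.1005]
ee_rot: [0.707, 0.707, 0.0, 0.0]
wrist_force: [-3.8, -2.1, 19.0]
finger_gap: 0.0395
```

>>> drive_tool([
  {"grip": 0, "tx": 0, "ty": 0, "tz": -0.3, "rx": 0, "ry": 0, "rz": 0},
  {"grip": 0, "tx": 0, "ty": 0, "tz": -0.6, "rx": 0, "ry": 0, "rz": 0},
  {"grip": 0, "tx": 0, "ty": 0, "tz": -1, "rx": 0, "ry": 0, "rz": 0},
  {"grip": 0, "tx": 0, "ty": 0, "tz": -1, "rx": 0, "ry": 0, "rz": 0},
])

```text
time: 45.1
tool_pos: [0.4379, 0.1204, 0.2249]
ee_rot: [0.707, 0.707, 0.003, 0.002]
wrist_force: [-0.6, 0.3, -1.2]
finger_gap: 0.0393
```

>>> drive_tool([
  {"grip": 0, "tx": 0, "ty": 0, "tz": -0.4, "rx": 0, "ry": 0, "rz": 0},
  {"grip": 0, "tx": 0, "ty": 0, "tz": -0.85, "rx": 0, "ry": 0, "rz": 0},
  {"grip": 0, "tx": -0.1, "ty": 0.3, "tz": -0.85, "rx": 0, "ry": 0, "rz": 0},
  {"grip": 0, "tx": -0.2, "ty": 0.6, "tz": -0.85, "rx": 0, "ry": 0, "rz": 0},
  {"grip": 0, "tx": -0.2, "ty": 0.8, "tz": -0.85, "rx": 0, "ry": 0, "rz": 0},
  {"grip": 0, "tx": -0.2, "ty": 0.8, "tz": -0.85, "rx": 0, "ry": 0, "rz": 0},
])

```text
time: 45.7
tool_pos: [0.5341, 0.0947, 0.3212]
ee_rot: [0.708, 0.706, 0.0, -0.0]
wrist_force: [-0.3, -0.9, -0.2]
finger_gap: 0.0393
```

```bash
python3 -c "
from h import *
plan(.5915,.0838,.31,90)
s,p,r=st(); 
P,im=cloud('wrist','w18')
m=(np.hypot(P[...,0]-p[0],P[...,1]-p[1])<.024)&(P[...,2]>p[2]-.045)&(P[...,2]<p[2]-.025)
q=P[m]; print(len(q),q.mean(0),(q.min(0)+q.max(0))/2,np.ptp(q,0),np.median(q[:,2]))"
```

```text
t 45.7 pos [0.5341 0.0947 0.3212] th 89.88165996012776 d [-0.0901  0.4787  0.0934] r [ 0.0001 -0.0009 -0.0026] F [-0.3108 -0.8764 -0.1505] gap 0.039326989048068924
8397 [0.5335 0.0975 0.287 ] [0.5337 0.0947 0.2854] [0.0451 0.0422 0.0184] 0.2891154507228781
```

>>> drive_tool([
  {"grip": 0, "tx": -0.09, "ty": 0.47, "tz": 0, "rx": 0, "ry": 0, "rz": 0},
  {"grip": 0, "tx": -0.09, "ty": 0.47, "tz": 0, "rx": 0, "ry": 0, "rz": 0},
  {"grip": 0, "tx": -0.09, "ty": 0.47, "tz": 0, "rx": 0, "ry": 0, "rz": 0},
  {"grip": 0, "tx": -0.09, "ty": 0.47, "tz": 0.1, "rx": 0, "ry": 0, "rz": 0},
  {"grip": 0, "tx": -0.09, "ty": 0.47, "tz": 0.2, "rx": 0, "ry": 0, "rz": 0},
  {"grip": 0, "tx": -0.09, "ty": 0.47, "tz": 0.2, "rx": 0, "ry": 0, "rz": 0},
])

```text
time: 46.35
tool_pos: [0.5867, 0.0847, 0.2955]
ee_rot: [0.707, 0.707, -0.001, -0.001]
wrist_force: [-0.2, 0.3, -0.7]
finger_gap: 0.0395
```

```bash
python3 -c "
from h import *
plan(.5915,.0838,.2545,90)"
```

```text
t 46.35 pos [0.5867 0.0847 0.2955] th 90.0271931814022 d [-0.007   0.0411  0.3413] r [-0.0037  0.0008  0.0006] F [-0.1909  0.2923 -0.7092] gap 0.0394809225597332
```

>>> drive_tool([
  {"grip": 0, "tx": -0.005, "ty": 0.035, "tz": 0, "rx": 0, "ry": 0, "rz": 0},
  {"grip": 0, "tx": -0.005, "ty": 0.035, "tz": 0, "rx": 0, "ry": 0, "rz": 0},
  {"grip": 0, "tx": -0.005, "ty": 0.035, "tz": 0, "rx": 0, "ry": 0, "rz": 0},
])

```text
time: 46.65
tool_pos: [0.5927, 0.0841, 0.2979]
ee_rot: [0.707, 0.707, 0.0, 0.0]
wrist_force: [-0.4, 0.9, -1.0]
finger_gap: 0.0393
```

```bash
python3 -c "
from h import *
plan(.5915,.0838,.2545,90)"
```

```text
t 46.65 pos [0.5927 0.0841 0.2979] th 89.97863939578242 d [-0.0025 -0.0102  0.3618] r [ 0.0007 -0.0002 -0.0005] F [-0.3512  0.8926 -0.9825] gap 0.03926263761223976
```

>>> drive_tool([
  {"grip": 0, "tx": 0, "ty": -0.008, "tz": 0.08, "rx": 0, "ry": 0, "rz": 0},
  {"grip": 0, "tx": 0, "ty": -0.008, "tz": 0.14, "rx": 0, "ry": 0, "rz": 0},
  {"grip": 0, "tx": 0, "ty": -0.008, "tz": 0.19, "rx": 0, "ry": 0, "rz": 0},
  {"grip": 0, "tx": 0, "ty": -0.008, "tz": 0.23, "rx": 0, "ry": 0, "rz": 0},
  {"grip": 0, "tx": 0, "ty": -0.008, "tz": 0.27, "rx": 0, "ry": 0, "rz": 0},
  {"grip": 0, "tx": 0, "ty": -0.008, "tz": 0.3, "rx": 0, "ry": 0, "rz": 0},
  {"grip": 0, "tx": 0, "ty": -0.008, "tz": 0.33, "rx": 0, "ry": 0, "rz": 0},
  {"grip": 0, "tx": 0, "ty": -0.008, "tz": 0.33, "rx": 0, "ry": 0, "rz": 0},
  {"grip": 0, "tx": 0, "ty": -0.008, "tz": 0.33, "rx": 0, "ry": 0, "rz": 0},
])

```text
time: 47.55
tool_pos: [0.5916, 0.084, 0.258]
ee_rot: [0.707, 0.707, 0.0, 0.0]
wrist_force: [0.5, 0.4, -0.1]
finger_gap: 0.0391
```

```bash
python3 -c "
from h import *
plan(.5915,.0838,.2545,90)"
```

```text
t 47.55 pos [0.5916 0.084  0.258 ] th 89.98334405315293 d [-0.002  -0.0009  0.0294] r [ 0.0001 -0.0001 -0.0004] F [ 0.5137  0.3805 -0.1217] gap 0.039106505947052124
```

>>> drive_tool([
  {"grip": 0, "tx": 0, "ty": 0, "tz": 0.02, "rx": 0, "ry": 0, "rz": 0},
  {"grip": 0, "tx": 0, "ty": 0, "tz": 0.035, "rx": 0, "ry": 0, "rz": 0},
  {"grip": 0, "tx": 0, "ty": 0, "tz": 0.035, "rx": 0, "ry": 0, "rz": 0},
])

```text
time: 47.85
tool_pos: [0.5918, 0.0842, 0.2547]
ee_rot: [0.707, 0.707, 0.0, 0.0]
wrist_force: [-3.1, -1.7, 10.8]
finger_gap: 0.0399
```

>>> drive_tool([
  {"grip": 1, "tx": 0, "ty": 0, "tz": 0, "rx": 0, "ry": 0, "rz": 0},
  {"grip": 1, "tx": 0, "ty": 0, "tz": 0, "rx": 0, "ry": 0, "rz": 0},
  {"grip": 1, "tx": 0, "ty": 0, "tz": 0, "rx": 0, "ry": 0, "rz": 0},
  {"grip": 1, "tx": 0, "ty": 0, "tz": 0, "rx": 0, "ry": 0, "rz": 0},
  {"grip": 1, "tx": 0, "ty": 0, "tz": -0.3, "rx": 0, "ry": 0, "rz": 0},
  {"grip": 1, "tx": 0, "ty": 0, "tz": -0.8, "rx": 0, "ry": 0, "rz": 0},
  {"grip": 1, "tx": 0, "ty": 0, "tz": -0.8, "rx": 0, "ry": 0, "rz": 0},
  {"grip": 1, "tx": 0, "ty": 0, "tz": -0.8, "rx": 0, "ry": 0, "rz": 0},
])

```text
time: 48.65
tool_pos: [0.5922, 0.0842, 0.3519]
ee_rot: [0.707, 0.707, 0.001, 0.001]
wrist_force: [-0.6, -0.3, 0.3]
finger_gap: 0.0852
```

```bash
python3 -c "
from sl import *
plan(.424,-.103,.35,90)
P,im=cloud('wrist','w19')
for c in [(.671,.013),(.5915,.084)]:
  m=(np.hypot(P[...,0]-c[0],P[...,1]-c[1])<.035)&(P[...,2]>.205)&(P[...,2]<.235)
  q=P[m]; print(len(q),q.mean(0),(q.min(0)+q.max(0))/2,np.ptp(q,0),np.median(q[:,2]))
P,im=cloud('side','s19');sleeves(P,y1=.2)"
```

```text
t 48.65 pos [0.5922 0.0842 0.3519] th 89.97339609558739 d [-1.5611 -1.4011  0.01  ] r [ 0.0048 -0.0005 -0.0006] F [-0.6364 -0.3397  0.3463] gap 0.0852419379182627
875 [0.6564 0.0134 0.2183] [0.6594 0.0121 0.215 ] [0.0212 0.0388 0.0199] 0.22126814347504067
2493 [0.5909 0.0861 0.2202] [0.5908 0.0841 0.2152] [0.0426 0.0415 0.0203] 0.22291577007819627
[366 209  14  12 124] [ 0.4237 -0.1004  0.0662] mid [ 0.4241 -0.1033  0.0658] [0.0398 0.0418 0.0155] top fit [ 0.424  -0.1031  0.0682]
```

View pics/s19.png

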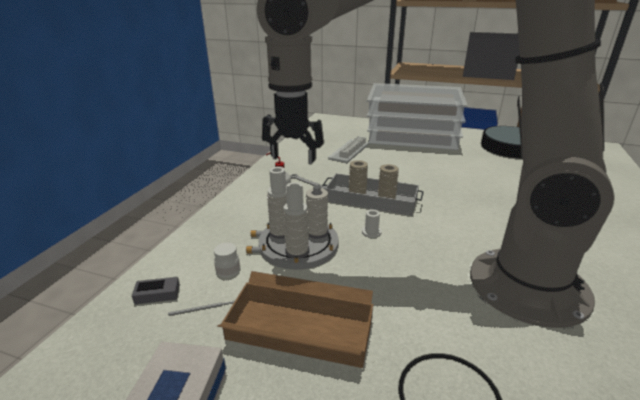

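>>> drive_tool([
  {"grip": 1, "tx": -0.78, "ty": -0.7, "tz": 0, "rx": 0, "ry": 0, "rz": 0},
  {"grip": 1, "tx": -0.78, "ty": -0.7, "tz": 0, "rx": 0, "ry": 0, "rz": 0},
  {"grip": 1, "tx": -0.78, "ty": -0.7, "tz": 0, "rx": 0, "ry": 0, "rz": 0},
])

```text
time: 49.05
tool_pos: [0.5048, -0.0124, 0.3479]
ee_rot: [0.708, 0.706, -0.001, -0.001]
wrist_force: [0.8, 0.0, 0.9]
finger_gap: 0.0855
```

>>> drive_tool([
  {"grip": 1, "tx": -0.78, "ty": -0.7, "tz": 0, "rx": 0, "ry": 0, "rz": 0},
  {"grip": 1, "tx": -0.78, "ty": -0.7, "tz": 0, "rx": 0, "ry": 0, "rz": 0},
  {"grip": 1, "tx": -0.78, "ty": -0.7, "tz": 0.5, "rx": 0, "ry": 0, "rz": 0},
  {"grip": 1, "tx": -0.78, "ty": -0.7, "tz": 0.8, "rx": 0, "ry": 0, "rz": 0},
  {"grip": 1, "tx": -0.78, "ty": -0.7, "tz": 0.8, "rx": 0, "ry": 0, "rz": 0},
  {"grip": 1, "tx": -0.78, "ty": -0.7, "tz": 0.8, "rx": 0, "ry": 0, "rz": 0},
  {"grip": 1, "tx": -0.78, "ty": -0.7, "tz": 0.8, "rx": 0, "ry": 0, "rz": 0},
])

```text
time: 49.75
tool_pos: [0.4248, -0.1026, 0.2554]
ee_rot: [0.707, 0.707, 0.001, 0.001]
wrist_force: [0.1, 0.1, -0.2]
finger_gap: 0.0855
```

```bash
python3 -c "
from sl import *
P,im=cloud('wrist','w20'); sleeves(P,y1=.2)
plan(.424,-.103,.1,90)"
```

```text
[ 293  175   50   50 1367] [ 0.4241 -0.1022  0.0681] mid [ 0.4242 -0.1033  0.0647] [0.0421 0.0416 0.0133] top fit [ 0.4243 -0.1031  0.0682]
t 49.8 pos [ 0.4248 -0.1026  0.2555] th 90.03774326217378 d [-0.0027 -0.01    1.2956] r [0.0029 0.0002 0.0008] F [ 0.0225 -0.8346 -0.2203] gap 0.0856512425599341
```

View pics/w20.png

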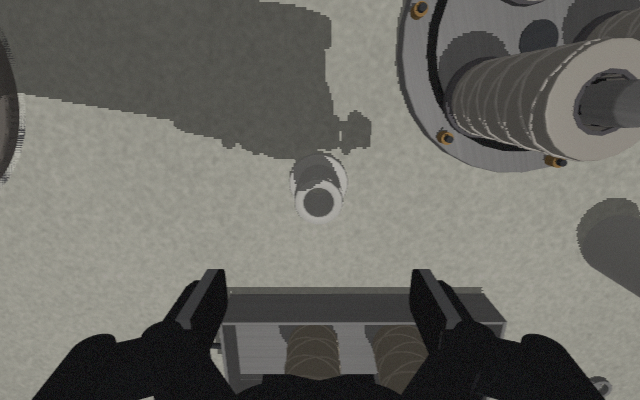

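>>> drive_tool([
  {"grip": 1, "tx": -0.003, "ty": -0.005, "tz": 1, "rx": 0, "ry": 0, "rz": 0},
  {"grip": 1, "tx": -0.003, "ty": -0.005, "tz": 1, "rx": 0, "ry": 0, "rz": 0},
  {"grip": 1, "tx": -0.003, "ty": -0.005, "tz": 1, "rx": 0, "ry": 0, "rz": 0},
  {"grip": 1, "tx": -0.003, "ty": -0.005, "tz": 1, "rx": 0, "ry": 0, "rz": 0},
  {"grip": 1, "tx": -0.003, "ty": -0.005, "tz": 1, "rx": 0, "ry": 0, "rz": 0},
])

```text
time: 50.3
tool_pos: [0.4241, -0.1033, 0.1351]
ee_rot: [0.707, 0.707, 0.0, 0.001]
wrist_force: [-0.4, 0.0, 0.1]
finger_gap: 0.0857
```

```bash
python3 -c "
from h import *
plan(.4242,-.1032,.1,90)"
```

```text
t 50.3 pos [ 0.4241 -0.1033  0.1351] th 90.01351782243628 d [0.0007 0.0008 0.2922] r [0.0017 0.0002 0.0003] F [-0.4375  0.0073  0.1084] gap 0.08569541720358434
```

>>> drive_tool([
  {"grip": 1, "tx": 0, "ty": 0, "tz": 0.28, "rx": 0, "ry": 0, "rz": 0},
  {"grip": 1, "tx": 0, "ty": 0, "tz": 0.28, "rx": 0, "ry": 0, "rz": 0},
  {"grip": 1, "tx": 0, "ty": 0, "tz": 0.28, "rx": 0, "ry": 0, "rz": 0},
  {"grip": 0, "tx": 0, "ty": 0, "tz": 0.28, "rx": 0, "ry": 0, "rz": 0},
  {"grip": 0, "tx": 0, "ty": 0, "tz": 0.28, "rx": 0, "ry": 0, "rz": 0},
  {"grip": 0, "tx": 0, "ty": 0, "tz": 0.28, "rx": 0, "ry": 0, "rz": 0},
  {"grip": 0, "tx": 0, "ty": 0, "tz": 0.28, "rx": 0, "ry": 0, "rz": 0},
  {"grip": 0, "tx": 0, "ty": 0, "tz": 0.28, "rx": 0, "ry": 0, "rz": 0},
  {"grip": 0, "tx": 0, "ty": 0, "tz": 0.28, "rx": 0, "ry": 0, "rz": 0},
])

```text
time: 51.2
tool_pos: [0.4233, -0.1036, 0.1011]
ee_rot: [0.707, 0.707, 0.0, 0.001]
wrist_force: [-5.0, 1.5, 22.7]
finger_gap: 0.0403
```

>>> drive_tool([
  {"grip": 0, "tx": 0, "ty": 0, "tz": -0.3, "rx": 0, "ry": 0, "rz": 0},
  {"grip": 0, "tx": 0, "ty": 0, "tz": -0.6, "rx": 0, "ry": 0, "rz": 0},
  {"grip": 0, "tx": 0, "ty": 0, "tz": -1, "rx": 0, "ry": 0, "rz": 0},
  {"grip": 0, "tx": 0, "ty": 0, "tz": -1, "rx": 0, "ry": 0, "rz": 0},
])

```text
time: 51.6
tool_pos: [0.425, -0.1037, 0.2255]
ee_rot: [0.707, 0.707, 0.002, 0.003]
wrist_force: [0.6, -0.1, -1.1]
finger_gap: 0.0395
```

>>> drive_tool([
  {"grip": 0, "tx": 0, "ty": 0, "tz": -0.4, "rx": 0, "ry": 0, "rz": 0},
  {"grip": 0, "tx": 0, "ty": 0, "tz": -0.85, "rx": 0, "ry": 0, "rz": 0},
  {"grip": 0, "tx": 0.2, "ty": 0.3, "tz": -0.85, "rx": 0, "ry": 0, "rz": 0},
  {"grip": 0, "tx": 0.4, "ty": 0.6, "tz": -0.85, "rx": 0, "ry": 0, "rz": 0},
  {"grip": 0, "tx": 0.5, "ty": 0.9, "tz": -0.85, "rx": 0, "ry": 0, "rz": 0},
  {"grip": 0, "tx": 0.5, "ty": 0.9, "tz": -0.85, "rx": 0, "ry": 0, "rz": 0},
])

```text
time: 52.2
tool_pos: [0.5339, -0.0412, 0.3219]
ee_rot: [0.706, 0.708, 0.001, -0.0]
wrist_force: [-0.4, 0.4, -1.4]
finger_gap: 0.0397
```

```bash
python3 -c "
from h import *
plan(.5708,-.0212,.31,90)
s,p,r=st(); 
P,im=cloud('wrist','w21')
m=(np.hypot(P[...,0]-p[0],P[...,1]-p[1])<.024)&(P[...,2]>p[2]-.045)&(P[...,2]<p[2]-.025)
q=P[m]; print(len(q),q.mean(0),(q.min(0)+q.max(0))/2,np.ptp(q,0),np.median(q[:,2]))"
```

```text
t 52.2 pos [ 0.5339 -0.0412  0.3219] th 90.14860830000815 d [0.1657 0.3075 0.1   ] r [ 0.0013 -0.0023  0.0033] F [-0.4056  0.3778 -1.4497] gap 0.03974957078673066
8207 [ 0.5335 -0.0385  0.2873] [ 0.5337 -0.0406  0.2865] [0.0453 0.0418 0.0191] 0.28922341397714957
```

>>> drive_tool([
  {"grip": 0, "tx": 0.165, "ty": 0.31, "tz": 0, "rx": 0, "ry": 0, "rz": 0},
  {"grip": 0, "tx": 0.165, "ty": 0.31, "tz": 0, "rx": 0, "ry": 0, "rz": 0},
  {"grip": 0, "tx": 0.165, "ty": 0.31, "tz": 0, "rx": 0, "ry": 0, "rz": 0},
  {"grip": 0, "tx": 0.165, "ty": 0.31, "tz": 0.1, "rx": 0, "ry": 0, "rz": 0},
  {"grip": 0, "tx": 0.165, "ty": 0.31, "tz": 0.2, "rx": 0, "ry": 0, "rz": 0},
  {"grip": 0, "tx": 0.165, "ty": 0.31, "tz": 0.2, "rx": 0, "ry": 0, "rz": 0},
  {"grip": 0, "tx": 0.165, "ty": 0.31, "tz": 0.2, "rx": 0, "ry": 0, "rz": 0},
])

```text
time: 52.95
tool_pos: [0.5677, -0.024, 0.2977]
ee_rot: [0.707, 0.707, -0.0, -0.0]
wrist_force: [-0.0, 0.0, -0.9]
finger_gap: 0.04
```

```bash
python3 -c "
from h import *
plan(.5708,-.0212,.2551,90)"
```

```text
t 52.95 pos [ 0.5677 -0.024   0.2977] th 89.96565948269597 d [0.0233 0.0264 0.3553] r [-0.0012  0.     -0.0008] F [-0.0068  0.0116 -0.9095] gap 0.04001417421233325
```

>>> drive_tool([
  {"grip": 0, "tx": 0.023, "ty": 0.025, "tz": 0, "rx": 0, "ry": 0, "rz": 0},
  {"grip": 0, "tx": 0.023, "ty": 0.025, "tz": 0, "rx": 0, "ry": 0, "rz": 0},
  {"grip": 0, "tx": 0.023, "ty": 0.025, "tz": 0, "rx": 0, "ry": 0, "rz": 0},
])

```text
time: 53.25
tool_pos: [0.5713, -0.0208, 0.2984]
ee_rot: [0.707, 0.707, 0.0, 0.0]
wrist_force: [-0.1, -0.8, -0.7]
finger_gap: 0.04
```

```bash
python3 -c "
from h import *
plan(.5708,-.0212,.2551,90)"
```

```text
t 53.25 pos [ 0.5713 -0.0208  0.2984] th 89.99689870293044 d [-0.0037 -0.0045  0.3609] r [ 0.0006 -0.0002 -0.0001] F [-0.0885 -0.8088 -0.7097] gap 0.04000145425952475
```

>>> drive_tool([
  {"grip": 0, "tx": -0.003, "ty": -0.003, "tz": 0.08, "rx": 0, "ry": 0, "rz": 0},
  {"grip": 0, "tx": -0.003, "ty": -0.003, "tz": 0.14, "rx": 0, "ry": 0, "rz": 0},
  {"grip": 0, "tx": -0.003, "ty": -0.003, "tz": 0.19, "rx": 0, "ry": 0, "rz": 0},
  {"grip": 0, "tx": -0.003, "ty": -0.003, "tz": 0.23, "rx": 0, "ry": 0, "rz": 0},
  {"grip": 0, "tx": -0.003, "ty": -0.003, "tz": 0.27, "rx": 0, "ry": 0, "rz": 0},
  {"grip": 0, "tx": -0.003, "ty": -0.003, "tz": 0.3, "rx": 0, "ry": 0, "rz": 0},
  {"grip": 0, "tx": -0.003, "ty": -0.003, "tz": 0.33, "rx": 0, "ry": 0, "rz": 0},
  {"grip": 0, "tx": -0.003, "ty": -0.003, "tz": 0.33, "rx": 0, "ry": 0, "rz": 0},
  {"grip": 0, "tx": -0.003, "ty": -0.003, "tz": 0.33, "rx": 0, "ry": 0, "rz": 0},
])

```text
time: 54.15
tool_pos: [0.5708, -0.0213, 0.2586]
ee_rot: [0.707, 0.707, 0.0, -0.0]
wrist_force: [-0.6, -0.3, -2.0]
finger_gap: 0.04
```

>>> drive_tool([
  {"grip": 0, "tx": 0, "ty": 0, "tz": 0.02, "rx": 0, "ry": 0, "rz": 0},
  {"grip": 0, "tx": 0, "ty": 0, "tz": 0.036, "rx": 0, "ry": 0, "rz": 0},
  {"grip": 0, "tx": 0, "ty": 0, "tz": 0.036, "rx": 0, "ry": 0, "rz": 0},
])

```text
time: 54.45
tool_pos: [0.5711, -0.0213, 0.2553]
ee_rot: [0.707, 0.707, 0.0, 0.001]
wrist_force: [-4.0, -0.6, 14.3]
finger_gap: 0.0402
```

>>> drive_tool([
  {"grip": 1, "tx": 0, "ty": 0, "tz": 0, "rx": 0, "ry": 0, "rz": 0},
  {"grip": 1, "tx": 0, "ty": 0, "tz": 0, "rx": 0, "ry": 0, "rz": 0},
  {"grip": 1, "tx": 0, "ty": 0, "tz": 0, "rx": 0, "ry": 0, "rz": 0},
  {"grip": 1, "tx": 0, "ty": 0, "tz": 0, "rx": 0, "ry": 0, "rz": 0},
  {"grip": 1, "tx": 0, "ty": 0, "tz": -0.3, "rx": 0, "ry": 0, "rz": 0},
  {"grip": 1, "tx": 0, "ty": 0, "tz": -1, "rx": 0, "ry": 0, "rz": 0},
  {"grip": 1, "tx": 0, "ty": 0, "tz": -1, "rx": 0, "ry": 0, "rz": 0},
  {"grip": 1, "tx": 0, "ty": 0, "tz": -1, "rx": 0, "ry": 0, "rz": 0},
])

```text
time: 55.25
tool_pos: [0.5722, -0.021, 0.3793]
ee_rot: [0.707, 0.707, 0.002, 0.003]
wrist_force: [0.7, -0.3, -0.3]
finger_gap: 0.0853
```

>>> drive_tool([
  {"grip": 1, "tx": -1, "ty": -0.5, "tz": 0, "rx": 0, "ry": 0, "rz": 0},
  {"grip": 1, "tx": -1, "ty": -0.5, "tz": 0, "rx": 0, "ry": 0, "rz": 0},
  {"grip": 1, "tx": -1, "ty": -0.5, "tz": 0, "rx": 0, "ry": 0, "rz": 0},
  {"grip": 1, "tx": -1, "ty": -0.5, "tz": 0, "rx": 0, "ry": 0, "rz": 0},
  {"grip": 1, "tx": -1, "ty": -0.5, "tz": 0, "rx": 0, "ry": 0, "rz": 0},
])

```text
time: 55.75
tool_pos: [0.5104, -0.1419, 0.374]
ee_rot: [0.708, 0.706, -0.0, -0.0]
wrist_force: [0.3, 0.4, -0.3]
finger_gap: 0.0855
```

```bash
python3 -c "
from sl import *
for n in('wrist','side','top'):
  P,im=cloud(n,'f'+n)
  for c in [(.671,.013),(.571,-.021),(.5915,.084)]:
    for z0,z1,rr in((.205,.235,.035),(.158,.172,.04),(.145,.157,.04)):
      m=(np.hypot(P[...,0]-c[0],P[...,1]-c[1])<rr)&(P[...,2]>z0)&(P[...,2]<z1)
      q=P[m]; 
      if len(q)>20: print(n,len(q),(q.min(0)+q.max(0))/2,np.ptp(q,0),np.median(q[:,2]))
for l in ['jar','washbottle','spanner','probe','spent1','new1','sleeve1']:
    print(l,[(r['conf'],[round(float(v),3) for v in r['point']]) for r in nets.landmark_of(l,'side')][:5])
s=monitor.sense();print(s['time'],s['dq'])
"
```

```text
wrist 594 [ 0.6677 -0.0049  0.2152] [0.0253 0.0082 0.0202] 0.21670645133588712
wrist 1391 [ 0.6673 -0.0037  0.165 ] [0.055  0.0275 0.014 ] 0.16362755912518007
wrist 328 [ 0.6584 -0.0023  0.151 ] [0.0367 0.0296 0.0119] 0.1496074932844187
wrist 3144 [ 0.5696 -0.0237  0.2157] [0.0414 0.0384 0.0214] 0.22314949405724363
wrist 1713 [ 0.5677 -0.0215  0.165 ] [0.0546 0.0587 0.0139] 0.16360925015102154
wrist 320 [ 0.5647 -0.0233  0.151 ] [0.0526 0.0606 0.0119] 0.15156072964446438
side 177 [0.6696 0.0135 0.2154] [0.0409 0.0416 0.0204] 0.21845203831297705
side 124 [0.6707 0.0152 0.1649] [0.0558 0.0572 0.0139] 0.16428638280337138
side 80 [0.6706 0.0318 0.1509] [0.0553 0.024  0.0118] 0.15189277384142913
side 172 [ 0.5691 -0.0202  0.2156] [0.0404 0.0404 0.0205] 0.21892045641056854
side 141 [ 0.5704 -0.0183  0.1648] [0.0592 0.0571 0.0134] 0.16423596159434317
side 85 [ 0.5676 -0.0098  0.151 ] [0.0569 0.0387 0.0117] 0.15078720058319028
side 208 [0.5904 0.0845 0.2159] [0.0424 0.043  0.021 ] 0.2188667669388445
side 166 [0.5904 0.0881 0.1652] [0.0594 0.0518 0.0135] 0.16425674951933522
side 97 [0.5879 0.
[... 496 characters left out ...]
94257456
top 36 [0.591  0.0714 0.1506] [0.0616 0.0406 0.0111] 0.15107570702369144
jar [(0.75, [0.673, 0.015, 0.032]), (0.67, [0.747, 0.189, 0.0]), (0.33, [0.592, 0.082, 0.153]), (0.18, [0.573, -0.019, 0.153])]
washbottle []
spanner [(0.4, [0.723, -0.355, -0.001]), (0.33, [0.746, 0.19, 0.0])]
probe [(0.76, [0.727, 0.336, -0.001])]
spent1 [(0.76, [0.416, -0.306, 0.004]), (0.59, [0.522, -0.309, 0.005])]
new1 [(0.8, [0.595, 0.079, 0.031]), (0.69, [0.673, 0.013, 0.031]), (0.56, [0.568, -0.02, 0.032]), (0.53, [0.416, -0.307, 0.006])]
sleeve1 [(0.72, [0.673, 0.009, 0.154]), (0.63, [0.596, 0.086, 0.152]), (0.59, [0.573, -0.019, 0.152])]
56.25 [ 0.0028 -0.0013  0.0012 -0.0001  0.0008  0.0013 -0.0019]
```

View pics/fside.png

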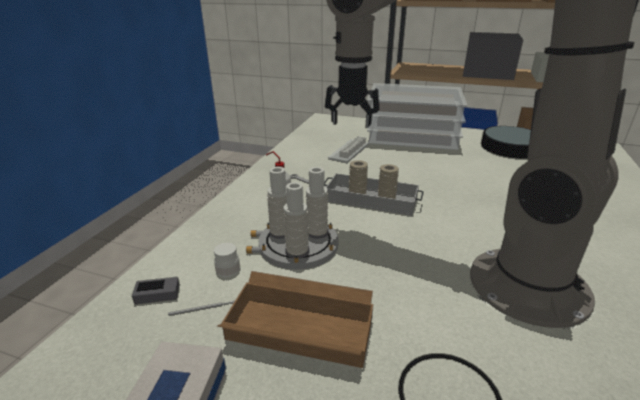

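View pics/ftop.png

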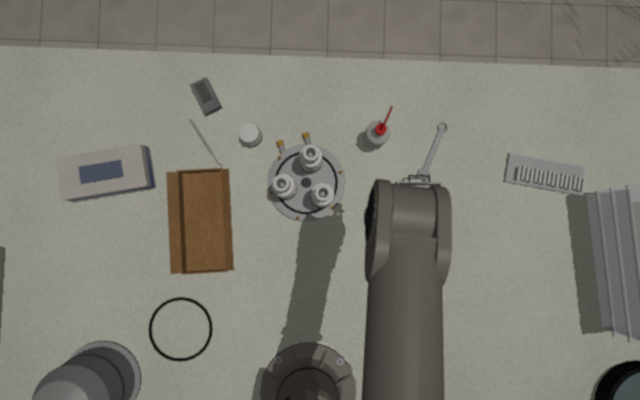

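All three sleeves sit at the same height, with flange tops near 163 mm. The spent pair stands in the tray, the bystanders haven't moved, and the arm is clear.

```bash
python3 -c "
from bench import order
print(order.finish_job())"
```

```text
the job is handed in; nothing more can be done
None
```

I changed the cartridges and handed the job in at about 56 s of the 210 s allowed. `finish_job` reports no verdict.

**What I did:** Two spent cartridges were on the housing, and both now stand upright in the drip tray. A new cartridge is on each of the three seats, with a hold-down sleeve, flange down, on each standpipe.

**Last checks:**
- **Spent cartridges:** their tops were level at about 128 mm after placing, and the side picture shows them upright in the tray.
- **New cartridges:** tops were at about 153–154 mm before the sleeves went on, against 154 mm expected.
- **Sleeves:** tops were at about 222–223 mm, against 224 mm expected. Flange tops were at about 163–164 mm, against 164 mm. Centres were within about 2 mm of the standpipes.
- **Arm and bystanders:** the arm was clear and at rest. The jar, wash bottle, spanner and probe look unmoved in the top picture.

**Checks that failed or disagreed:**
- **Wash bottle:** in the last look, the network did not find it in the side view. I saw it in its place in the top picture.
- **Jar:** the network's best guess was a cartridge. Its second guess matched the jar's starting place.
- **Camera calibration:** the top and wrist cameras differed by about 1–2 mm in x and y, which is within the stated calibration.

No sleeve was seen to be knocked aside during the run.

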